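# Refit the stirrer wheel and drive shaft of a dry-goods dispenser

### The arm

A 6-joint arm with a two-finger parallel gripper is mounted at the origin on the work surface. World frame = base frame: x ahead of the robot, y to its left, z up, the work surface at z = 0. Lengths are in m, angles in rad, forces in N, time in s.
With the tool pointing down it reaches from about 0.275 to 0.725 m from the base axis. Payload 15.9 kg.
Tool frame: the origin (TCP) lies at the very end of the fingers, on their centre line; the grasp point (between the pads) lies 19 mm behind it; y points along the fingers, z is the direction in which the jaws open and shut, and the axes are right-handed (so a half turn about y gives the same grasp; the last joint's range is limited). The gripper opens to 85 mm and grips with 20 to 120 N. Pads are 22 mm wide; open, the fingers measure 114 mm over their backs; the gripper's body (76 mm by 85 mm) begins 54 mm behind the grasp point. The pads swing forward as they close: fully open they stand 13 mm farther back than shut.
Start: joints at [1.341, 0.213, -0.034, 1.323, 0, 1.571], TCP at [0.114, 0.487, 0.193] pointing down, gripper open.
Joint ranges: [-2.98, 2.98], [-0.74, 1.72], [-1.14, 1.35], [-2.1, 2.04], [-1.57, 1.44], [-3.14, 3.14]. Speed limits (rad/s): [1.89, 1.89, 2.39, 2.57, 3.14, 3.14].

### API

Orientations are given as a rotation vector (axis times angle).
In Python, from cell import robot gives the robot as it stands.
- The arm moves only by the tool arm_command, never from a script. Its argument "plan" is a list of rows, each a list of 3 entries, a list of its own where there are three numbers: the shift along the world's x, y, z each as a share of 0.2 m, from -1 to 1, then the turn, a rotation vector about the world's x, y, z each as a share of 30 degrees, from -1 to 1, then the closure, from -1 (fully open) to 1 (shut). In form: [[[dx, dy, dz], [rx, ry, rz], jaw], ...]. A call has 1 to 10 rows; each row shifts and turns the commanded pose from where the row before left it; what a row does not reach is not made up. A row lasts 1/10 s, in which the tool goes at most 50 mm and 8.59 degrees, less where a joint would pass 70% of its speed; a pose out of reach is approached as far as the arm can. A call with a number of a shift or a turn outside -1 to 1 is refused whole. A call with a gripper value outside its range is refused whole. The fingers move at their own pace and stop on an object; "force" is the grip in N (left out, the last holds). Time passes only in rows, so rows that do not move let the fingers close. It gives the time, the measured TCP pose, the force and the opening at its end, in the units of the state.
- robot.get_obs(): the state, without advancing time (a new reading comes with each control period).
- robot.get_image(name): name is "side" or "top"; returns a dict with "image" (480x640x3 uint8, blue, green, red), "fx", "fy", "cx", "cy" (pixels), "distortion" ([k1, k2, p1, p2, k3] as OpenCV has them; the pictures are not rectified), "rvec" (rotation vector, rad) and "tvec" (3), from world to camera coordinates, as OpenCV has them. Camera axes: x right, y down, z forward; pixel columns grow to the right and rows downward; lengths in m; the calibration is good to about 2 mm. A picture is of the moment at which its call begins. There is no depth.
- robot.hand_in(): hands the job in, once; it reports no verdict.
The state is a dict: "time": time; "qpos": joint angles; "dq": joint speeds; "joint_efforts": joint torques, N m; "ee_pos": TCP position; "eef_rot": TCP orientation; "force": force on the tool from outside, world axes, zero at the start; "ft_torque": the same for the moment, N m; "finger_gap": opening from 0.0 (shut) to 1.0 (fully open).
Only numpy, scipy, OpenCV 4.12 (cv2) and the standard library are available. Lean on these libraries where they do the work, as an engineer would, in place of code of your own. Each camera call takes 0.05 s, during which the arm holds its last target. There are 200 camera calls.

### The job

Put the cleaned dispenser back together: set the orange stirrer wheel down gently into the open feed box with its bore in line with the two bearing holes, then, holding the shaft by its red knob, slide it through the front bearing, the wheel and the rear bearing until it passes the spring catch and its black flange is fully home against the box's front wall. The feed box never sits quite true on its stand, so feel the shaft in and follow the holes instead of forcing it (about a kilo of push at most, in any direction); let go of it, and leave all the other things on the counter where they are.

Things in the scene. Friction and masses are not known exactly. Their poses are not given: they have to be found in the camera images.
- stand: Dispenser's steel stand, fixed to the counter: foot 170 (its x) x 150 (y) x 8 mm, two side posts 130 tall at y -67 and +67. Between the posts it carries the green and white feed box, open at the top. Origin: middle of the foot's underside; z up. The shaft's axis is level along the stand's x; the shaft goes in from the -x (front) side, travelling along +x.
- box_mid (a point): Point of the STAND, 150 mm above its origin: nominal shaft axis, mid-box; axes of the stand. The feed box is clamped in slots: its bearing axis is off this point by up to 4.5 mm either way along y and up to 3 mm up or down. That offset is not reported, pushing cannot shift it; the box is true otherwise. Inside it is 60 long (x -30 to +30) and 106 wide, flat floor 41.6 below the bearing axis.
- front_wall (a point): Point of the STAND at box_mid x -38: plane of the outer face of the box's green front wall; same unreported offset of the box. Front and rear wall are alike: 8 mm thick, 114 wide, from 52 below to 30 above the bearing axis, each with a round bearing hole of 18 mm; outer faces at box_mid x -38 and +38. White side walls, 26 above the axis.
- rear_catch (a point): Point of the STAND at box_mid x +46, just outside the rear wall: the spring catch, a steel ball in a dark block that presses down on the shaft from above (up to 9 N). The shaft passes it with about 5 N of push and the ball drops into the shaft's notch when home. Home: nose end at box_mid x +66.5, knob centre at x -73.
- wheel_c (a point): Centre of the orange stirrer wheel, mid-length on its axis (point x, either way the same). Five vanes 8 thick, 52 long (x), reaching 46 from the axis; hub 26.5 square, square bore 14.5 along y and z. It stands on two vanes, centre 39.6 above the counter, the fifth upright (+z) from 13 to 46 above the centre: take it by that one from above. 25 mm beside it the next vanes reach 13 above the centre.
- wheel: The same wheel, same origin and axes; about 0.14 kg, 90 wide. Set it in the middle of the feed box, standing on the floor as it stands on the counter, so that the bore lies square to the shaft. There it stays as it is put, its centre 2 mm below the bearing axis; the shaft's tapered nose (good for 5 mm) lifts and draws it into line.
- shaft_grip (a point): Centre of the shaft's red knob: 30 long (x), 18 thick (y), 40 tall (z). Site x runs to the nose. Along x from here: knob to +15, black neck to +30, black flange 40 across to +35 (that face seats on the front wall), then steel 12 square (sides along y, z) with a catch notch 1.5 deep in its top (+z) face at +116.5 to +123.5 (a slope leads in), then a nose tapering from 12 to 4 square, +123.5 to +139.5.
- shaft: The same shaft, its origin on its axis at the flange's front face, 35 mm from the knob's centre towards the nose; same axes. About 0.16 kg, balance point 35 to 40 mm ahead of the flange. At the start it lies level, knob upright, on the notched posts of the white drying rack, axis 75 mm above the counter.
- shaft_tip (a point): The middle of the nose end of the shaft, 139.5 mm from the knob's centre along x; axes as at the knob.
- rack: White drying rack, fixed: base 100 (x) x 70 x 6 mm and two posts 40 wide at x -32 and +32 with open notches 14 wide in their tops (79 above the counter); origin under its centre. The shaft lies along the rack's x, nose to +x, knob overhanging on the -x side, flange face 44 mm from the rack's centre.
- hopper: clear plastic hopper box with a green rim, 78 x 114 x 208, standing open end up; origin under its centre (leave alone).
- jar: amber glass jar with a brass-coloured cap, 76 across, 100 tall; origin under its centre (leave alone).
- tin: food tin with a red band, 74 across, 110 tall; origin under its centre (leave alone).
- bowl: steel bowl, 110 across, 45 tall; origin under its centre (leave alone).
- brush: cleaning brush with a wooden handle, 180 long, lying flat; origin under its middle (leave alone).
- scoop: aluminium hand scoop, about 200 long, 70 wide, lying flat; origin under the joint of blade and handle (leave alone).
Not all that is in view belongs to the job. What is shaped like the wheel but blue is not meant. What is shaped like the shaft but yellow is not meant.

How it is judged:
By the outcome, as a careful person would: the job done as asked, in the order asked, and still so for the second after the job is handed in, with the robot touching nothing.
It also fails if it takes over 72 s, if anything falls off the work surface, if the arm or the gripper's body presses on something with over 40 N, if the wrist force passes 120 N, or if a joint passes its speed limit or range.

## Working session

There is one attempt and no reset: what is moved stays moved. The work goes in short steps, Python scripts to look and compute and a tool call to move; the robot and the scene stay as the last step left them, time stands still between calls to the robot, and variables do not carry over. Pictures are saved under pics/ and viewed, about 8 in all and at most 12, crops included, and the job is handed in when it is done.

Besides the shell and the picture viewer there is one more tool, called after "Emit:" as a command line: name --argument value ..., lists and objects as JSON in quotes. arm_command: Moves the arm, as the interface text tells. Shift numbers are shares of 0.2 m and turn numbers shares of 30 degrees, none past 1 either way. Its arguments: {"type":"object","properties":{"plan":{"type":"array"},"force":{"type":"number"}},"required":["plan"]}

```bash
ls; mkdir -p pics
python3 - <<'E'
from cell import robot
import cv2,pickle
o=robot.get_obs()
for k,v in o.items(): print(k,v)
for n in("side","top"):
    d=robot.get_image(n); cv2.imwrite(f"pics/{n}0.png",d["image"]); pickle.dump(d,open(f"{n}0.pkl","wb"))
    print(n,{k:v for k,v in d.items() if k!="image"})
E
```

```text
pics
time 0.0
qpos [ 1.34099642e+00  2.13344438e-01 -3.50494594e-02  1.32349637e+00
 -1.20723900e-05  1.57077862e+00]
dq [ 3.08815041e-05  2.88503972e-03 -8.09065472e-04  3.45906754e-03
 -1.88412766e-03  1.74354199e-04]
joint_efforts [-8.37908792e-04 -6.86150980e+01  4.87117553e+01  1.73567579e-02
  1.83454813e-04  1.82661267e-05]
ee_pos [0.11380967 0.48648811 0.19262586]
eef_rot [-1.56434672  0.18051496 -0.18033643]
force [0.44372796 0.71770049 0.25624291]
ft_torque [-0.03977657 -0.02773071  0.00120804]
finger_gap 0.9990414398158977
side {'fx': 460.34385556896405, 'fy': 460.34385556896405, 'cx': 321.40688830249036, 'cy': 241.90066556131754, 'distortion': array([-0.04115634,  0.        ,  0.        ,  0.        ,  0.        ]), 'rvec': array([ 0.54697102, -2.5938371 ,  1.28550916]), 'tvec': array([0.51063133, 0.21274805, 0.82243046])}
top {'fx': 487.75874484537695, 'fy': 487.75874484537695, 'cx': 319.6539435661219, 'cy': 231.50794746550966, 'distortion': array([-0.12179584,  0.        ,  0.        ,  0.        ,  0.        ]), 'rvec': array([ 2.17902827, -2.17631733,  0.14483387]), 'tvec': array([-0.01123384,  0.57998753,  1.26532195])}
```

View pics/top0.png

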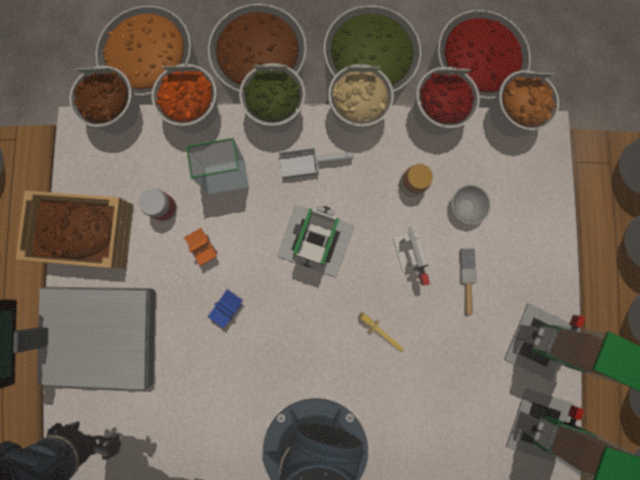

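View pics/side0.png

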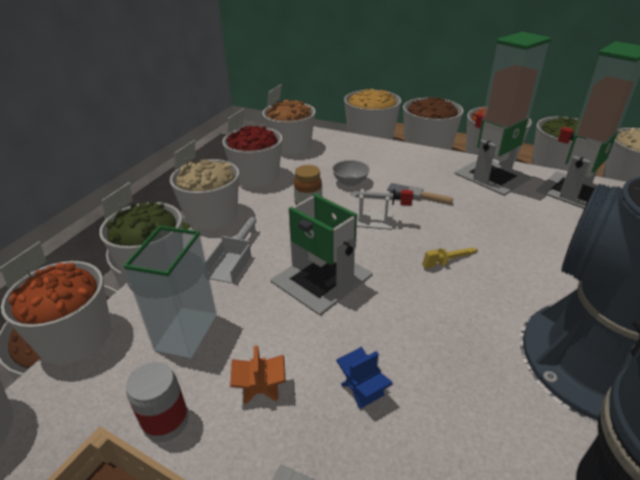

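The top view shows the stand at (315,240), orange wheel at (201,247), and shaft with its knob at (424,280) and nose near (410,232). The side view shows the wheel at (258,372), the box at (322,235) and the knob at (406,197). I'll enlarge these three.

```bash
cat > h.py <<'E'
import cv2,numpy as np,pickle
from scipy.spatial.transform import Rotation as R
def load(n): return pickle.load(open(n+".pkl","rb"))
def snap(n,name):
    from cell import robot
    d=robot.get_image(n); pickle.dump(d,open(name+".pkl","wb")); cv2.imwrite(f"pics/{name}.png",d["image"]); return d
def K(d): return np.array([[d["fx"],0,d["cx"]],[0,d["fy"],d["cy"]],[0,0,1.]])
def ray(d,uv):
    p=cv2.undistortPoints(np.array([[uv]],float),K(d),d["distortion"])[0,0]
    M=R.from_rotvec(d["rvec"]).as_matrix(); return -M.T@d["tvec"], M.T@np.array([p[0],p[1],1])
def onz(d,uv,z):
    c,v=ray(d,uv); return c+v*(z-c[2])/v[2]
def tri(d1,u1,d2,u2):
    (a,v),(b,w)=ray(d1,u1),ray(d2,u2); s=np.linalg.lstsq(np.c_[v,-w],b-a,rcond=None)[0]
    p,q=a+s[0]*v,b+s[1]*w; return (p+q)/2,np.linalg.norm(p-q)
def proj(d,P): return cv2.projectPoints(np.array(P,float).reshape(-1,1,3),d["rvec"],d["tvec"],K(d),d["distortion"])[0][:,0]
def crop(d,x,y,w,h,s): return cv2.resize(d["image"][y:y+h,x:x+w],None,fx=s,fy=s,interpolation=cv2.INTER_CUBIC)
E
python3 - <<'E'
from h import *
t,s=load("top0"),load("side0")
a=crop(t,265,190,100,75,4);b=crop(t,170,220,100,75,4);c=crop(t,380,220,100,75,4);e=crop(s,265,180,100,75,4)
cv2.imwrite("pics/m1.png",np.vstack([np.hstack([a,b]),np.hstack([c,e])]))
print(ray(t,(320,240))[0],ray(s,(320,240))[0])
E
```

```text
[0.44045347 0.0218369  1.32025576] [0.2442906  0.68685354 0.67152979]
```

View pics/m1.png

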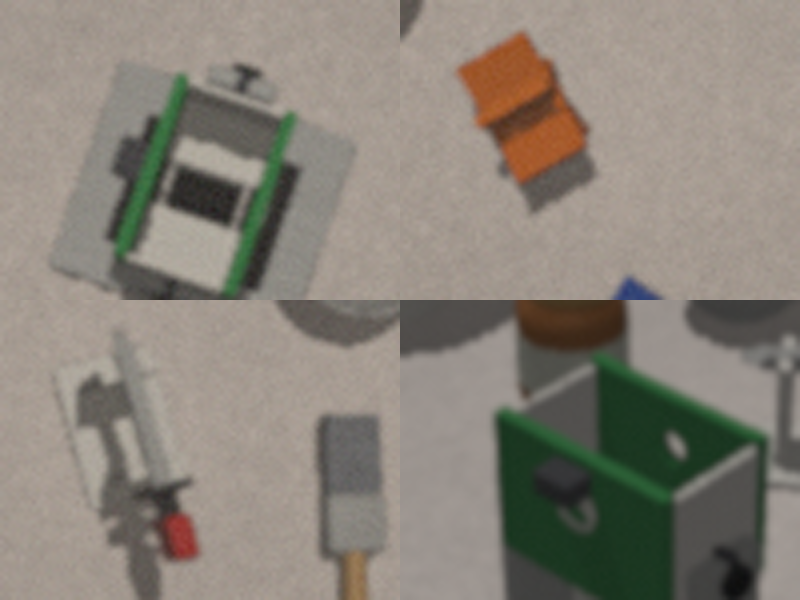

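The enlargement shows the box's green walls left and right in the top view. The catch block sits outside the left (+y) wall, so the shaft goes in from the -y side towards +y, at about 72° world yaw. Next I'll take numbers from colour masks.

Run:
```python
from h import *
t,s=load("top0"),load("side0")
def mask(d,lo,hi,box):
    h=cv2.cvtColor(d["image"],cv2.COLOR_BGR2HSV); m=cv2.inRange(h,lo,hi); z=np.zeros_like(m); x,y,w,hh=box; z[y:y+hh,x:x+w]=m[y:y+hh,x:x+w]; return z
def cen(m): y,x=np.nonzero(m); return np.array([x.mean(),y.mean()]),len(x)
r=(0,140,60);
# knob
kt=mask(t,(0,110,60),(8,255,255),(410,265,30,30))|mask(t,(172,110,60),(180,255,255),(410,265,30,30))
ks=mask(s,(0,110,50),(8,255,255),(390,180,35,30))|mask(s,(172,110,50),(180,255,255),(390,180,35,30))
ct,n1=cen(kt);cs,n2=cen(ks);print("knob",ct,n1,cs,n2,tri(t,ct,s,cs)); print(cv2.minAreaRect(cv2.findNonZero(kt)))
# wheel
wt=mask(t,(3,130,40),(18,255,255),(180,222,45,50)); ws=mask(s,(3,130,30),(18,255,255),(220,335,75,75))
print("wheel",cen(wt),cen(ws),tri(t,cen(wt)[0],s,cen(ws)[0])); print(cv2.minAreaRect(cv2.findNonZero(wt)))
# green walls top
g=mask(t,(40,60,40),(85,255,255),(280,195,70,80)); n,l,st,c=cv2.connectedComponentsWithStats(g)
for i in range(1,n):
    if st[i,4]>40:
        p=np.argwhere(l==i)[:,::-1].astype(np.int32); rc=cv2.minAreaRect(p); bx=cv2.boxPoints(rc); e=sorted(bx.tolist(),key=lambda q:q[1]); a=np.mean(e[:2],0);b=np.mean(e[2:],0)
        print("green",st[i],rc,"ends",a,b,onz(t,a,.18),onz(t,b,.18), onz(t,rc[0],.18))
a=crop(t,180,226,50,37.5.__int__(),8);a=cv2.resize(a,(400,300));b=cv2.resize(crop(s,225,341,67,50,6),(400,300))
c=cv2.resize(crop(t,380,226,80,60,5),(400,300));e=cv2.resize(crop(s,350,175,67,50,6),(400,300))
m=np.vstack([np.hstack([a,b]),np.hstack([c,e])]);cv2.imwrite("pics/m2.png",cv2.convertScaleAbs(m,alpha=1.5))
```

```text
knob [424.38888889 278.55555556] 72 [406.12962963 196.80246914] 162 (array([ 0.4546684 , -0.27873249,  0.0756709 ]), np.float64(0.0009694889472745132))
((424.3000183105469, 278.3999938964844), (11.067971229553223, 6.640782833099365), 71.56504821777344)
wheel (array([200.45023697, 246.57187994]), 633) (array([258.04369469, 375.50553097]), 1808) (array([0.53797184, 0.30373625, 0.04040821]), np.float64(0.0006989202023240568))
((199.90003967285156, 246.80001831054688), (32.64659118652344, 22.360679626464844), 63.43495178222656)
green [294 209  18  46 217] ((302.34246826171875, 231.25341796875), (5.266851902008057, 47.7527961730957), 20.556041717529297) ends [310.7260437  208.89724731] [293.95889282 253.60958862] [0.61761551 0.01432009 0.18      ] [0.51176216 0.05334076 0.18      ] [0.56441083 0.03392097 0.18      ]
green [321 218  18  47 182] ((329.4999694824219, 241.00001525878906), (4.743415832519531, 48.38284683227539), 18.434947967529297) ends [337.14996338 218.05001831] [321.84997559 263.95001221] [ 0.59599511 -0.04812364  0.18      ] [ 0.48767348 -0.01190803  0.18      ] [ 0.54155198 -0.02991228  0.18      ]
```

View pics/m2.png

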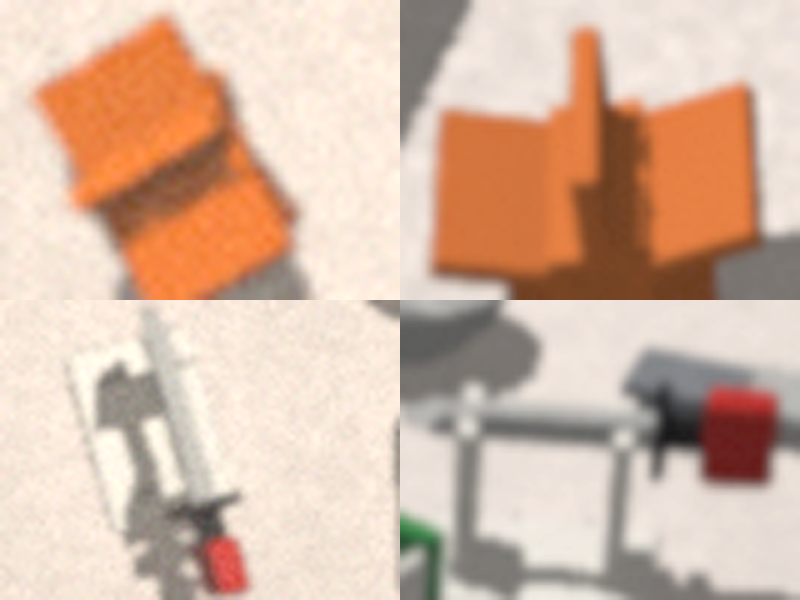

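The zoom shows the upright vane's top with ends at about (189.5,251.7) and (208.5,241.8) in the top view, and its near end at (256.2,346.3) in the side view. The shaft's nose tip is near (410,228.5) and the flange near (421,266).

Run:
```python
from h import *
np.set_printoptions(precision=4,suppress=True)
t,s=load("top0"),load("side0")
P=lambda *u:np.array(u)
a=onz(t,(189.6,251.7),.0856);b=onz(t,(208.4,241.8),.0856);d=b-a;print("vane",a,b,np.linalg.norm(d),np.degrees(np.arctan2(d[1],d[0])))
n=np.array([-d[1],d[0],0])/np.linalg.norm(d);n=n*np.sign(n[0]);print("wheel c",(a+b)/2+4e-3*n,"end c",a+4e-3*n,"side end",onz(s,(256.2,346.3),.0856))
for k in((424.4,278.5),):print("knob top",onz(t,k,.095),onz(t,k,.09))
tip=onz(t,(410.2,228.6),.075);fl=onz(t,(421.4,266),.075);d=tip-fl;print("shaft",tip,fl,np.linalg.norm(d),np.degrees(np.arctan2(d[1],d[0])))
st=(350+62/6,175+117/6);
for q,u in(((310.7,208.9),(290,208)),((294,253.6),(333,230)),((337.1,218),(315,194.2)),((321.8,264),(356.2,215))):print("corner",tri(t,q,s,u))
# rack base corners z=.006
# stand foot via grey? foot corners in top crop m1 (offset 265,190 /4)
for q in((122,60),(355,148),(50,268)):print("foot",onz(t,(265+q[0]/4,190+q[1]/4),.008))
# hole front inner face, side view
c,v=ray(s,(334.25,215.75));ax=np.array([np.cos(np.radians(70.5)),np.sin(np.radians(70.5)),0]);m=np.array([.553,.002,.15])
for o in(-.030,-.034,-.038):
    lam=((m+o*ax-c)@ax)/(v@ax);p=c+lam*v;print("hole",o,p,"lat",(p-m)@np.array([-ax[1],ax[0],0]))
```

```text
vane [0.5217 0.3215 0.0856] [0.5471 0.2738 0.0856] 0.053978563218995135 -61.912537463728995
wheel c [0.5379 0.2995 0.0856] end c [0.5252 0.3234 0.0856] side end [0.5484 0.2825 0.0856]
knob top [ 0.4541 -0.2742  0.095 ] [ 0.4542 -0.2754  0.09  ]
shaft [ 0.5835 -0.2443  0.075 ] [ 0.4865 -0.2718  0.075 ] 0.10076841253833894 15.815078967238035
corner (array([0.6187, 0.0145, 0.1756]), np.float64(0.0007923497046859238))
corner (array([0.5112, 0.053 , 0.178 ]), np.float64(0.0015313358812767109))
corner (array([ 0.5951, -0.0486,  0.178 ]), np.float64(0.0026959804198779546))
corner (array([ 0.4884, -0.0116,  0.1772]), np.float64(0.0015651954730775458))
foot [0.6549 0.0546 0.008 ]
foot [ 0.5951 -0.1037  0.008 ]
foot [0.5133 0.1023 0.008 ]
hole -0.03 [ 0.5408 -0.0255  0.1531] lat 0.0023484187005604366
hole -0.034 [ 0.5428 -0.0305  0.1495] lat -0.0012655045640110605
hole -0.038 [ 0.5449 -0.0354  0.1459] lat -0.004879427828582623
```

Run:
```python
from h import *
t,s=load("top0"),load("side0")
def pts(c,yaw):
    X=np.array([np.cos(yaw),np.sin(yaw),0]);Y=np.array([-X[1],X[0],0]);Z=np.array([0,0,1.])
    f=lambda x,y,z:np.array(c)+X*x+Y*y+Z*z
    return [f(x,y,z)for x in(-.026,.026)for y,z in((-.004,.046),(.004,.046),(-.0425,.018),(-.045,.0104),(.0425,.018),(.045,.0104),(0,.013))]
P=pts((.538,.2995,.0396),np.radians(-61.9))
ims=[]
for d,(x,y,w,h) in((t,(175,222,50,60)),(s,(217,332,80,96))):
    k=400/w; im=cv2.convertScaleAbs(crop(d,x,y,w,h,k),alpha=1.4)
    for i,q in enumerate(proj(d,P)):
        u=tuple(int(v) for v in((q[0]+.5-x)*k,(q[1]+.5-y)*k)); cv2.circle(im,u,4,(255,0,0) if i<7 else (0,255,0),2)
    ims.append(im)
cv2.imwrite("pics/m3.png",np.hstack(ims))
```

```text
(no output)
```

View pics/m3.png

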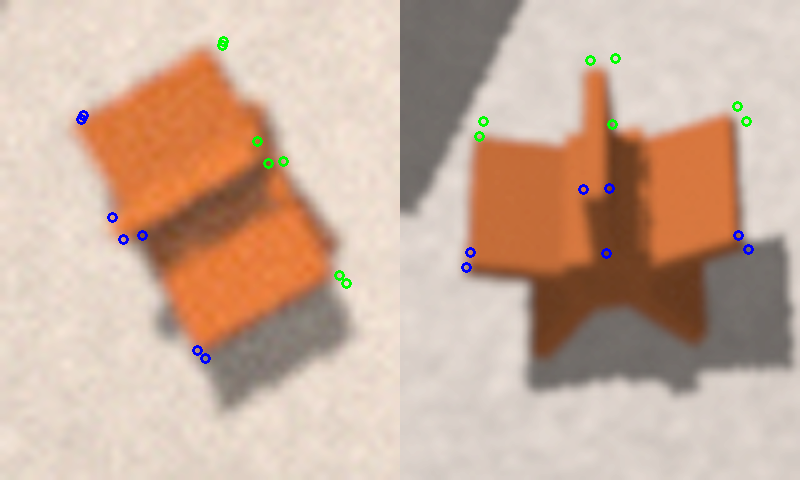

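The overlay puts my estimate about 3 mm and 3° off, so the corrected wheel pose is (0.5375, 0.3025) with yaw about -59°. Box middle is about (0.553, 0.001) at yaw 70.4°, with the bearing axis at z of about 0.148.

```bash
cat >> h.py <<'E'
def go(pos,jawyaw=None,obs=None):
    "total shift (shares) and turn (shares) from the measured pose to pos, tool down, jaw (tool z) along jawyaw mod 180"
    from cell import robot
    o=robot.get_obs(); r=R.from_rotvec(o["eef_rot"]); p=np.array(o["ee_pos"])
    print("pos",p.round(4),"y",r.as_matrix()[:,1].round(3),"jaw",r.as_matrix()[:,2].round(3),"q",np.round(o["qpos"],2),"F",np.round(o["force"],1),"gap",round(o["finger_gap"],3),"t",round(o["time"],2))
    print(" shift m",(pos-p).round(4)," shares",((pos-p)/.2).round(3))
    if jawyaw is not None:
        for k in(0,180):
            a=np.radians(jawyaw+k); z=np.array([np.cos(a),np.sin(a),0]);y=np.array([0,0,-1.]);x=np.cross(y,z)
            rv=(R.from_matrix(np.c_[x,y,z])*r.inv()).as_rotvec(degrees=True); print(" turn deg",rv.round(2),"shares",(rv/30).round(3))
E
python3 -c "
from h import *
go(np.array([.5375,.3025,.13]),31)"
```

```text
pos [0.1138 0.4865 0.1927] y [-0.    -0.001 -1.   ] jaw [ 0.228  0.974 -0.001] q [ 1.34  0.21 -0.03  1.32  0.    1.57] F [-0.5 -0.5 -0.5] gap 0.999 t 0.1
 shift m [ 0.4237 -0.184  -0.0627]  shares [ 2.118 -0.92  -0.313]
 turn deg [ 5.000e-02 -4.000e-02 -4.583e+01] shares [ 2.000e-03 -1.000e-03 -1.528e+00]
 turn deg [4.0000e-02 6.0000e-02 1.3417e+02] shares [1.000e-03 2.000e-03 4.472e+00]
```

Emit:
arm_command --plan '[[[0.212, -0.092, -0.03], [0, 0, -0.153], 0.06], [[0.212, -0.092, -0.03], [0, 0, -0.153], 0.06], [[0.212, -0.092, -0.03], [0, 0, -0.153], 0.06], [[0.212, -0.092, -0.03], [0, 0, -0.153], 0.06], [[0.212, -0.092, -0.03], [0, 0, -0.153], 0.06], [[0.212, -0.092, -0.03], [0, 0, -0.153], 0.06], [[0.212, -0.092, -0.03], [0, 0, -0.153], 0.06], [[0.212, -0.092, -0.03], [0, 0, -0.153], 0.06], [[0.212, -0.092, -0.03], [0, 0, -0.153], 0.06], [[0.212, -0.092, -0.03], [0, 0, -0.153], 0.06]]' --force 30

```text
time: 1.1
ee_pos: [0.5394, 0.3016, 0.1325]
eef_rot: [-1.417, 0.806, -0.805]
force: [-0.6, 1.7, 1.0]
finger_gap: 0.472
```

Run:
```python
from h import *
d=snap("top","t1"); e=snap("side","s1"); go(np.array([.5375,.3025,.058]),31)
cv2.imwrite("pics/m4.png",cv2.convertScaleAbs(np.hstack([crop(d,165,212,80,100,5),crop(e,207,312,100,125,4)]),alpha=1.4))
```

```text
pos [0.5413 0.2997 0.131 ] y [-0.001 -0.002 -1.   ] jaw [ 0.861  0.508 -0.002] q [ 0.51  0.48  0.19  1.28 -0.    1.54] F [-1.2  0.9 -0.4] gap 0.468 t 1.2
 shift m [-0.0038  0.0028 -0.073 ]  shares [-0.019  0.014 -0.365]
 turn deg [ 0.1  -0.07  0.48] shares [ 0.003 -0.002  0.016]
 turn deg [-1.1000e-01 -1.6000e-01 -1.7952e+02] shares [-4.000e-03 -5.000e-03 -5.984e+00]
```

View pics/m4.png

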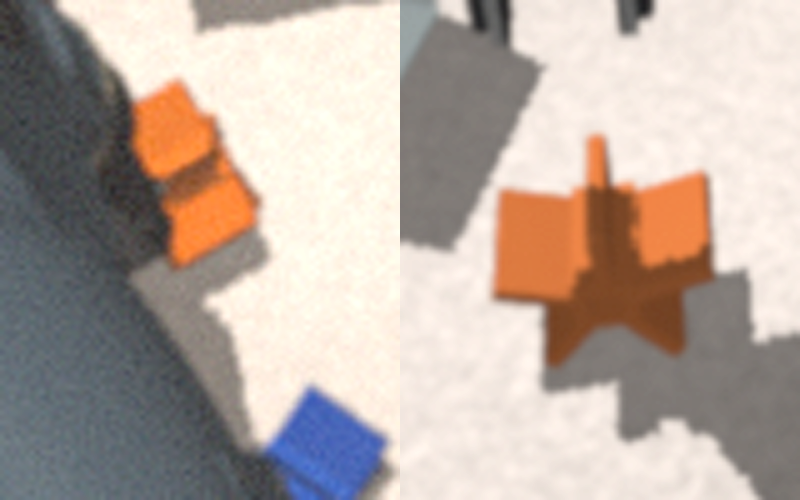

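Emit:
arm_command --plan '[[[0, 0, 0], [0, 0, 0], 0.06], [[0, 0, 0], [0, 0, 0], 0.06]]'

```text
time: 1.4
ee_pos: [0.5371, 0.3032, 0.1331]
eef_rot: [-1.418, 0.803, -0.802]
force: [-0.2, -0.6, -0.6]
finger_gap: 0.465
```

Run:
```python
from h import *
go(np.array([.5375,.3025,.058]),31)
e=load("s1")
print(proj(e,[[.5413,.2997,.131],[.5375,.3025,.0856],[.5375+.0134,.3025-.0223,.0856]]))
```

```text
pos [0.5371 0.3032 0.1331] y [-0. -0. -1.] jaw [ 0.857  0.515 -0.   ] q [0.51 0.47 0.18 1.28 0.   1.54] F [-0.2 -0.6 -0.6] gap 0.465 t 1.4
 shift m [ 0.0004 -0.0007 -0.0751]  shares [ 0.002 -0.003 -0.375]
 turn deg [ 0.   -0.03  0.01] shares [ 0.    -0.001  0.   ]
 turn deg [-4.0000e-02 -0.0000e+00 -1.7999e+02] shares [-1.e-03 -0.e+00 -6.e+00]
[[251.63256953 336.34813447]
 [255.75267358 357.45605375]
 [255.61309873 344.81652168]]
```

Run:
```python
from h import *
e=snap("side","s2")
print(proj(e,[[.5371,.3032,.1331]]))
cv2.imwrite("pics/m5.png",cv2.convertScaleAbs(crop(e,180,220,160,120,5),alpha=1.6))
```

```text
[[252.677828  337.8797044]]
```

View pics/m5.png

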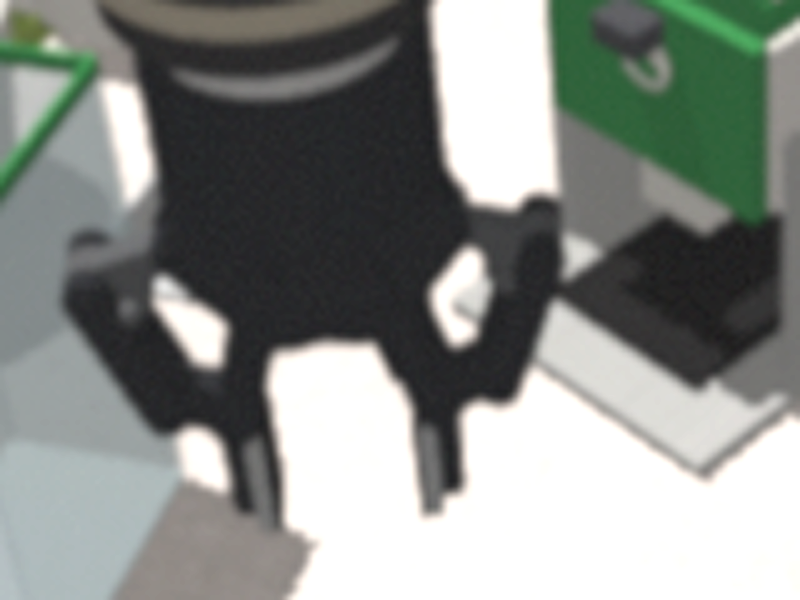

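The side view shows the fingertips at (232,325) and (266,322), midway at about (249,323). My TCP projects to (253,338), so the open tips seem set back along the fingers. I'll go down part way and check again.

Emit:
arm_command --plan '[[[0, 0, -0.08], [0, 0, 0], 0.06], [[0, 0, -0.08], [0, 0, 0], 0.06], [[0, 0, -0.08], [0, 0, 0], 0.06], [[0, 0, 0], [0, 0, 0], 0.06]]'

```text
time: 1.85
ee_pos: [0.536, 0.303, 0.0837]
eef_rot: [-1.42, 0.803, -0.801]
force: [-0.2, -0.6, 0.2]
finger_gap: 0.474
```

Run:
```python
from h import *
e=snap("side","s3"); go(np.array([.5375,.3025,.058]),31)
from cell import robot
print(proj(e,[robot.get_obs()["ee_pos"]]))
cv2.imwrite("pics/m6.png",cv2.convertScaleAbs(crop(e,207,302,100,125,5),alpha=1.6)[:600])
```

```text
pos [0.5366 0.3032 0.085 ] y [-0.001 -0.001 -1.   ] jaw [ 0.857  0.515 -0.001] q [0.51 0.49 0.09 1.17 0.   1.54] F [-0.5  0.5  1. ] gap 0.47 t 1.9
 shift m [ 0.0009 -0.0007 -0.027 ]  shares [ 0.004 -0.003 -0.135]
 turn deg [ 0.03 -0.06 -0.02] shares [ 0.001 -0.002 -0.001]
 turn deg [1.0000e-01 5.0000e-02 1.7998e+02] shares [3.000e-03 2.000e-03 5.999e+00]
[[256.03968265 358.18995265]]
```

View pics/m6.png

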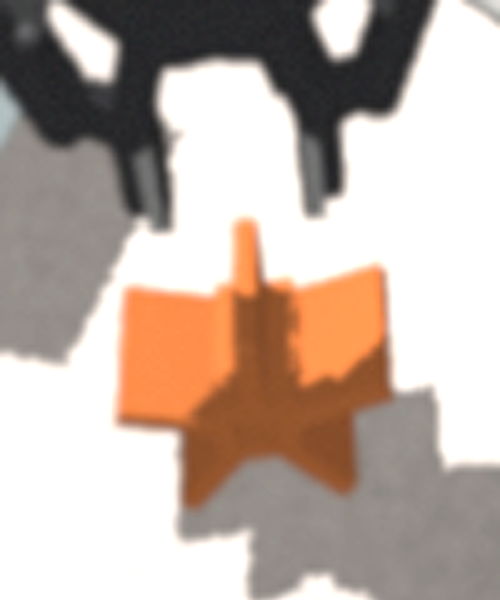

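Run:
```python
from h import *
a=load("side0")["image"].astype(int);e=load("s2")["image"].astype(int)
for x in(230,232,234,264,266,268):
    print(x,[int(v) for v in e[314:345:2,x].mean(1)],[int(v) for v in a[314:345:2,x].mean(1)])
t=load("t1");print(proj(t,[[.5413,.2997,.131],[.5413,.2997,.25]]))
d0=load("top0");print(proj(d0,[[.1138,.4865,.1927],[.1138,.4865,.3]]))
im=d0["image"][400:480,40:170];cv2.imwrite("pics/m7.png",cv2.convertScaleAbs(np.hstack([cv2.resize(im,None,fx=3,fy=5,interpolation=2),crop(t,140,180,80,80,5)]),alpha=2))
```

```text
230 [64, 61, 53, 46, 56, 83, 86, 87, 87, 87, 87, 89, 90, 89, 88, 90] [148, 147, 149, 143, 101, 76, 76, 78, 78, 77, 78, 79, 79, 79, 78, 80]
232 [65, 68, 69, 70, 70, 75, 81, 87, 88, 90, 88, 88, 90, 90, 88, 89] [151, 150, 151, 150, 130, 81, 76, 78, 78, 80, 79, 78, 80, 79, 79, 80]
234 [32, 35, 44, 51, 57, 63, 76, 87, 89, 89, 87, 87, 88, 88, 88, 97] [150, 150, 151, 149, 141, 92, 75, 78, 79, 79, 78, 77, 77, 79, 79, 86]
264 [68, 76, 91, 103, 119, 159, 171, 171, 167, 167, 169, 169, 168, 170, 168, 174] [152, 153, 153, 152, 148, 150, 152, 152, 149, 148, 150, 151, 150, 151, 150, 155]
266 [71, 70, 69, 68, 97, 161, 168, 171, 169, 168, 170, 171, 171, 168, 168, 173] [150, 152, 151, 150, 148, 149, 150, 152, 150, 150, 152, 152, 152, 150, 149, 153]
268 [46, 49, 69, 106, 127, 166, 169, 171, 168, 170, 168, 171, 173, 172, 171, 171] [150, 150, 149, 148, 149, 149, 151, 152, 150, 152, 150, 152, 154, 153, 153, 152]
[[194.17783992 242.5055086 ]
 [181.86357489 237.91240066]]
[[106.26413345 424.15321418]
 [ 86.29611047 437.84019127]]
```

View pics/m7.png

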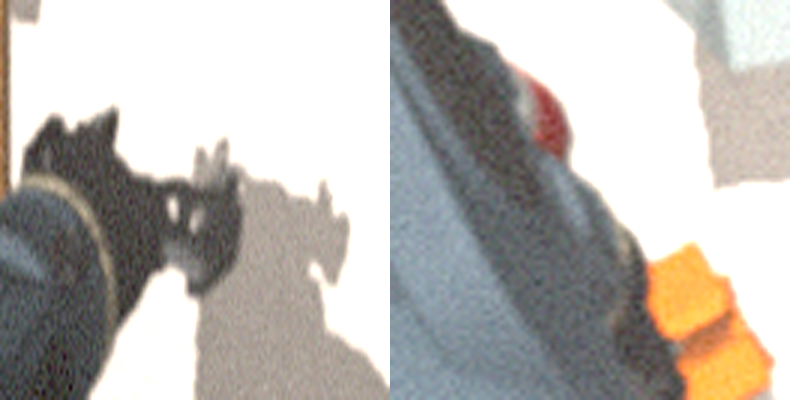

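The picture shows the open fingertips sitting noticeably behind the commanded TCP. Grip feel will settle it: go to the planned height, close, and read the gap.

Emit:
arm_command --plan '[[[0.0, 0, -0.05], [0, 0, 0], 0.06], [[0, 0, -0.05], [0, 0, 0], 0.06], [[0, 0, -0.035], [0, 0, 0], 0.06], [[0, 0, 0], [0, 0, 0], 0.06], [[0, 0, 0], [0, 0, 0], 1], [[0, 0, 0], [0, 0, 0], 1], [[0, 0, 0], [0, 0, 0], 1], [[0, 0, 0], [0, 0, 0], 1]]' --force 25

```text
time: 2.7
ee_pos: [0.538, 0.3029, 0.0584]
eef_rot: [-1.417, 0.803, -0.803]
force: [-0.3, -0.3, -0.1]
finger_gap: 0.005
```

Run:
```python
from h import *
e=snap("side","s4"); go(np.array([.5375,.3025,.058]),31)
from cell import robot
print(proj(e,[robot.get_obs()["ee_pos"]]))
cv2.imwrite("pics/m8.png",cv2.convertScaleAbs(crop(e,207,302,100,125,5),alpha=1.6)[:600])
```

```text
pos [0.538  0.3029 0.0583] y [ 0.  0. -1.] jaw [0.858 0.514 0.   ] q [ 0.51  0.51  0.04  1.11 -0.    1.54] F [0.5 0.9 0.1] gap -0.0 t 2.75
 shift m [-0.0005 -0.0004 -0.0003]  shares [-0.003 -0.002 -0.002]
 turn deg [-0.01  0.02  0.07] shares [-0.     0.001  0.002]
 turn deg [ 3.0000e-02  2.0000e-02 -1.7993e+02] shares [ 1.000e-03  1.000e-03 -5.998e+00]
[[256.99975275 368.29907033]]
```

Run:
```python
from h import *
a=load("s4")["image"].astype(int)
for y in range(334,366,2):
    print(y,"".join("O" if (p[2]-p[0]>45) else "#" if p.mean()<50 else "+" if p.mean()<85 else "." for p in a[y,225:290]))
```

```text
334 #################################################+...............
336 ###############################################+.................
338 +++##################################+...........................
340 ...+++######+.....+##################............................
342 ......+++++.........#####++##+++#####............................
344 ....................+###++++#++++####+...........................
346 ....................+###++++#+++++###+...........................
348 .....................+##++++##++++###+...........................
350 .....................+##++++##++++###+...........................
352 ......................###++++#+++++#+............................
354 .......................++.+++##+++...............................
356 ...........................++##+++................OOOOOOOOO......
358 ..........................OOO+O++++OOOOOO...OOOOOOOOOOOOOOO......
360 .......OOOOOOOOOOOOOO...OOOOOOOOOOOOOOOOOOOOOOOOOOOOOOOOOOO......
362 ......OOOOOOOOOOOOOOOOOOOOOOOOOOOOOOOOOOOOOOOOOOOOOOOOOOOOO......
364 ......OOOOOOOOOOOOOOOOOOOOOOOOOOOOOOOOOOOOOOOOOOOOOOOOOOOOO......
```

Emit:
arm_command --plan '[[[0, 0, -0.01], [0, 0, 0], 1], [[0, 0, -0.01], [0, 0, 0], 1], [[0, 0, 0], [0, 0, 0], 1]]'

```text
time: 3.05
ee_pos: [0.5377, 0.3027, 0.0537]
eef_rot: [-1.418, 0.803, -0.803]
force: [0.4, -1.3, 0.4]
finger_gap: -0.005
```

Emit:
arm_command --plan '[[[0, 0, -0.01], [0, 0, 0], 1], [[0, 0, -0.01], [0, 0, 0], 1], [[0, 0, 0], [0, 0, 0], 1]]'

```text
time: 3.35
ee_pos: [0.5377, 0.3028, 0.0498]
eef_rot: [-1.418, 0.803, -0.803]
force: [-0.0, 0.1, 0.4]
finger_gap: 0.001
```

Emit:
arm_command --plan '[[[0, 0, -0.01], [0, 0, 0], 1], [[0, 0, -0.01], [0, 0, 0], 1], [[0, 0, 0], [0, 0, 0], 1]]'

```text
time: 3.65
ee_pos: [0.5385, 0.3032, 0.0471]
eef_rot: [-1.416, 0.802, -0.804]
force: [-3.2, -1.0, 11.2]
finger_gap: -0.002
```

Emit:
arm_command --plan '[[[0, 0, -0.01], [0, 0, 0], 1], [[0, 0, -0.01], [0, 0, 0], 1], [[0, 0, 0], [0, 0, 0], 1]]'

```text
time: 3.95
ee_pos: [0.5397, 0.304, 0.0466]
eef_rot: [-1.412, 0.8, -0.805]
force: [-13.6, -7.3, 54.9]
finger_gap: -0.001
```

Run:
```python
from h import *
d=snap("side","s5"); a=d["image"].astype(int); go(np.array([.5375,.3025,.058]),31)
for y in range(334,376,2):
    print(y,"".join("O" if (p[2]-p[0]>45) else "#" if p.mean()<50 else "+" if p.mean()<85 else "." for p in a[y,225:290]))
```

```text
pos [0.5397 0.3039 0.0466] y [ 0.005  0.003 -1.   ] jaw [0.858 0.514 0.006] q [0.51 0.51 0.02 1.07 0.   1.54] F [-12.8  -7.   54.5] gap -0.0 t 4.0
 shift m [-0.0022 -0.0014  0.0114]  shares [-0.011 -0.007  0.057]
 turn deg [-0.18  0.31  0.07] shares [-0.006  0.01   0.002]
 turn deg [   0.49    0.28 -179.93] shares [ 0.016  0.009 -5.998]
334 #########################....+########################+..........
336 #########################....+######################+............
338 ##########################+++#####################+..............
340 ################################################+................
342 +######################################+++####+..................
344 .+++##########++#####################............................
346 ....++++##+.......+#################+............................
348 ....................+###+++##+++####+............................
350 ....................+##++++##++++####............................
352 .....................###++++#++++####............................
354 .....................+##++++##++++###............................
356 .....................+##++++##++++###............OOOOOOOOO.......
358 ......................+#+++++#++++##OOOOO..OOOOOOOOOOOOOOO.......
360 ......OOOOOOOOOOOO......O.+++#+++++OOOOOOOOOOOOOOOOOOOOOOO.......
362 ......OOOOOOOOOOOOOOOOOOOOO++#+++++OOOOOOOOOOOOOOOOOOOOOOOO......
364 ......OOOOOOOOOOOOOOOOOOOOOOOOOOOOOOOOOOOOOOOOOOOOOOOOOOOOO......
366 ......OOOOOOOOOOOOOOOOOOOOOOOOOOOOOOOOOOOOOOOOOOOOOOOOOOOO.......
368 ......OOOOOOOOOOOOOOOOOOOOOOOOOOOOOOOOOOOOOOOOOOOOOOOOOOOO+......
370 .....OOOOOOOOOOOOOOOOOOOOOOOOOOOOOOOOOOOOOOOOOOOOOOOOOOOOO+......
372 .....OOOOOOOOOOOOOOOOOOOOOOOOOOOOOOOOOOOOOOOOOOOOOOOOOOOOOO......
374 .....OOOOOOOOOOOOOOOOOOOOOOOOOOOOOOOOOOOOOOOOOOOOOOOOOOOOOO......
```

The shut fingertips touched the vane top (z 0.0856) at reported TCP z of about 0.047. The real finger end is therefore about 38 mm behind the reported TCP, and all heights get this correction. I pushed deeper than I should have by batching two steps (55 N). I'm backing off now and will step one call at a time in contact.

Emit:
arm_command --plan '[[[0, 0, 0.06], [0, 0, 0], 1], [[0, 0, 0.06], [0, 0, 0], 0.06], [[0, 0, 0], [0, 0, 0], 0.06], [[0, 0, 0], [0, 0, 0], 0.06], [[0, 0, 0], [0, 0, 0], 0.06]]'

```text
time: 4.5
ee_pos: [0.5375, 0.3026, 0.0653]
eef_rot: [-1.418, 0.804, -0.803]
force: [0.3, 0.3, -0.6]
finger_gap: 0.468
```

Run:
```python
from h import *
d=snap("side","s6"); a=d["image"].astype(int); go(np.array([.5375,.3025,.020]),31)
print(proj(d,[[.5378,.303,.1]]))
for y in range(330,376,2):
    print(y,"".join("O" if (p[2]-p[0]>45) else "#" if p.mean()<50 else "+" if p.mean()<85 else "." for p in a[y,225:290]))
```

```text
pos [0.5375 0.3026 0.0653] y [-0.001 -0.001 -1.   ] jaw [ 0.858  0.514 -0.001] q [0.51 0.5  0.06 1.12 0.   1.54] F [ 0.1 -1.1 -0.5] gap 0.472 t 4.55
 shift m [ 0.     -0.0001 -0.0453]  shares [ 0.    -0.001 -0.227]
 turn deg [ 0.03 -0.06  0.06] shares [ 0.001 -0.002  0.002]
 turn deg [-1.0000e-01 -5.0000e-02 -1.7994e+02] shares [-3.000e-03 -2.000e-03 -5.998e+00]
[[254.52099177 351.74119042]]
330 ##############++........................+####################+...
332 ##############+..........................+##########+..+++++.....
334 ##############+...........................########+..............
336 ##############+...........................+######+...............
338 ++++###########...........................++++####...............
340 ....++#####++##+..........................++++####...............
342 .....+####++++#+...........................++++###...............
344 .....++###++++##...........................++++###+..............
346 ......+###+++++#+............OOOO..........++++###+..............
348 ......++###++++#+...........OOOOO..........++++++................
350 .
[... 204 characters left out ...]

356 ............................OOOOOO................OOOOOOOOO......
358 ..........................OOOOOOOOOOOOOOO...OOOOOOOOOOOOOOO......
360 .......OOOOOOOOOOOOOO...OOOOOOOOOOOOOOOOOOOOOOOOOOOOOOOOOOO......
362 ......OOOOOOOOOOOOOOOOOOOOOOOOOOOOOOOOOOOOOOOOOOOOOOOOOOOOO......
364 ......OOOOOOOOOOOOOOOOOOOOOOOOOOOOOOOOOOOOOOOOOOOOOOOOOOOOO......
366 ......OOOOOOOOOOOOOOOOOOOOOOOOOOOOOOOOOOOOOOOOOOOOOOOOOOOOO......
368 ......OOOOOOOOOOOOOOOOOOOOOOOOOOOOOOOOOOOOOOOOOOOOOOOOOOOOO......
370 ......OOOOOOOOOOOOOOOOOOOOOOOOOOOOOOOOOOOOOOOOOOOOOOOOOOOOO......
372 ......OOOOOOOOOOOOOOOOOOOOOOOOOOOOOOOOOOOOOOOOOOOOOOOOOOOOO......
374 ......OOOOOOOOOOOOOOOOOOOOOOOOOOOOOOOOOOOOOOOOOOOOOOOOOOOOO+.....
```

Emit:
arm_command --plan '[[[0, 0, -0.075], [0, 0, 0], 0.06], [[0, 0, -0.075], [0, 0, 0], 0.06], [[0, 0, -0.05], [0, 0, 0], 0.06], [[0, 0, -0.02], [0, 0, 0], 0.06], [[0, 0, 0], [0, 0, 0], 0.06]]'

```text
time: 5.05
ee_pos: [0.5376, 0.3027, 0.0216]
eef_rot: [-1.418, 0.804, -0.803]
force: [-0.0, -0.6, 0.3]
finger_gap: 0.468
```

Emit:
arm_command --plan '[[[0, 0, 0], [0, 0, 0], 1], [[0, 0, 0], [0, 0, 0], 1], [[0, 0, 0], [0, 0, 0], 1], [[0, 0, 0], [0, 0, 0], 1]]' --force 35

```text
time: 5.45
ee_pos: [0.5382, 0.3031, 0.0227]
eef_rot: [-1.417, 0.802, -0.803]
force: [0.2, -0.1, 5.2]
finger_gap: 0.084
```

Gripped, with a gap of about 7 mm on the 8 mm vane. Next: lift, then carry.

Emit:
arm_command --plan '[[[0, 0, 0.05], [0, 0, 0], 1], [[0, 0, 0.16], [0, 0, 0], 1], [[0, 0, 0.2], [0, 0, 0], 1], [[0, 0, 0.2], [0, 0, 0], 1], [[0, 0, 0.2], [0, 0, 0], 1], [[0, 0, 0.16], [0, 0, 0], 1], [[0, 0, 0.06], [0, 0, 0], 1], [[0, 0, 0], [0, 0, 0], 1]]'

```text
time: 6.25
ee_pos: [0.5386, 0.3032, 0.2305]
eef_rot: [-1.414, 0.801, -0.804]
force: [0.3, -1.0, -1.9]
finger_gap: 0.086
```

Emit:
arm_command --plan '[[[0.007, -0.08, 0], [0, 0, -0.1], 1], [[0.007, -0.15, 0], [0, 0, -0.16], 1], [[0.007, -0.18, 0], [0, 0, -0.2], 1], [[0.008, -0.18, 0], [0, 0, -0.2], 1], [[0.008, -0.18, 0], [0, 0, -0.2], 1], [[0.008, -0.18, 0], [0, 0, -0.2], 1], [[0.008, -0.18, 0], [0, 0, -0.2], 1], [[0.007, -0.18, 0], [0, 0, -0.2], 1], [[0.007, -0.13, 0], [0, 0, -0.15], 1], [[0.007, -0.07, 0], [0, 0, -0.077], 1]]'

```text
time: 7.25
ee_pos: [0.5517, -0.0018, 0.2271]
eef_rot: [-1.025, 1.463, -1.462]
force: [-0.7, 0.1, -1.1]
finger_gap: 0.084
```

Emit:
arm_command --plan '[[[0, 0, 0], [0, 0, 0], 1], [[0, 0, 0], [0, 0, 0], 1]]'

```text
time: 7.45
ee_pos: [0.5523, 0.001, 0.2276]
eef_rot: [-1.028, 1.458, -1.457]
force: [-0.6, 0.3, -2.6]
finger_gap: 0.089
```

Run:
```python
from h import *
go(np.array([.553,.001,.150]),-19.6)
d=snap("side","s7"); t=snap("top","t7")
m=cv2.convertScaleAbs(np.hstack([crop(d,260,130,110,150,4)[:,:440],crop(t,270,180,90,150,4)]),alpha=1.5)
cv2.imwrite("pics/m9.png",m)
```

```text
pos [0.5523 0.001  0.2276] y [-0.001  0.    -1.   ] jaw [ 0.942 -0.336 -0.001] q [0.   0.32 0.2  1.45 0.   1.92] F [-0.6  0.3 -2.6] gap 0.089 t 7.45
 shift m [ 0.0007 -0.     -0.0776]  shares [ 0.003 -0.    -0.388]
 turn deg [-0.02 -0.05  0.05] shares [-0.001 -0.002  0.002]
 turn deg [-8.0000e-02  3.0000e-02 -1.7995e+02] shares [-3.000e-03  1.000e-03 -5.998e+00]
```

View pics/m9.png

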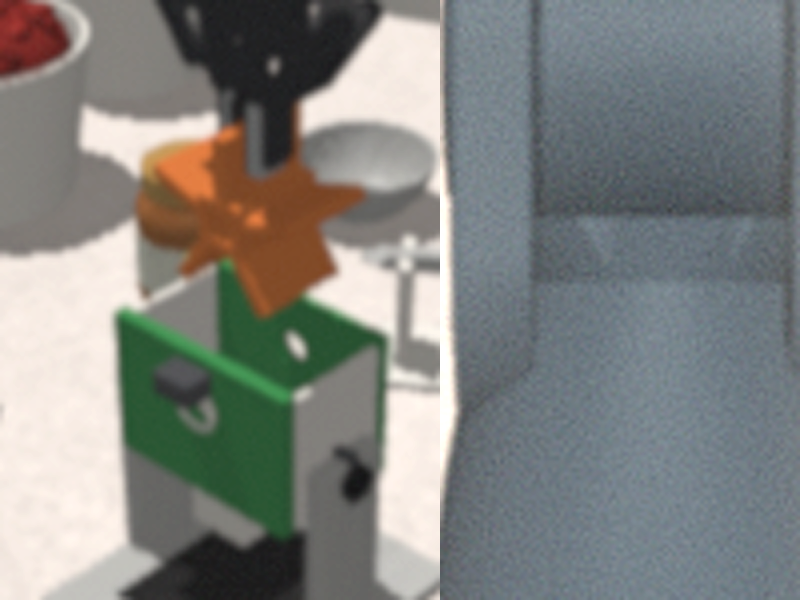

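```bash
cat >> h.py <<'E'
def wheel(c,yaw):
    X=np.array([np.cos(yaw),np.sin(yaw),0]);Y=np.array([-X[1],X[0],0]);Z=np.array([0,0,1.]);o=[]
    for k,a in enumerate((90,18,162,-54,-126)):
        a=np.radians(a);r=Y*np.cos(a)+Z*np.sin(a);q=-Y*np.sin(a)+Z*np.cos(a)
        for x in(-.026,.026):
            for s in(-.004,.004): o.append((k,x,s,np.array(c)+X*x+r*.046+q*s))
    return o
E
python3 - <<'E'
from h import *
d=load("s7")
W=wheel((.5525,.0010,.2446),np.radians(70.4))
for w in W: print(w[0],w[1],w[2],proj(d,[w[3]])[0].round(1))
hsv=cv2.cvtColor(d["image"],cv2.COLOR_BGR2HSV);m=cv2.inRange(hsv,(3,130,30),(18,255,255));m[:,:295]=0;m[:155]=0;m[215:]=0;m[:,360:]=0
n,l,st,c=cv2.connectedComponentsWithStats(m);i=1+np.argmax(st[1:,4]);print(st[i]);p=cv2.findNonZero((l==i).astype(np.uint8));print(cv2.approxPolyDP(cv2.convexHull(p),1.5,True)[:,0].tolist())
E
```

```text
0 -0.026 -0.004 [334.4 154.4]
0 -0.026 0.004 [331.2 153.1]
0 0.026 -0.004 [314.5 164.2]
0 0.026 0.004 [311.3 162.8]
1 -0.026 -0.004 [350.8 179. ]
1 -0.026 0.004 [349.9 174.8]
1 0.026 -0.004 [331.5 189.7]
1 0.026 0.004 [330.5 185.5]
2 -0.026 -0.004 [316.4 160.3]
2 -0.026 0.004 [315.6 163.4]
2 0.026 -0.004 [296.9 169.8]
2 0.026 0.004 [296.2 173. ]
3 -0.026 -0.004 [341.7 198.2]
3 -0.026 0.004 [344.3 197.3]
3 0.026 -0.004 [323.1 209. ]
3 0.026 0.004 [325.6 208.2]
4 -0.026 -0.004 [321.3 186.3]
4 -0.026 0.004 [323.7 189.5]
4 0.026 -0.004 [302.5 196.5]
4 0.026 0.004 [305.  199.8]
[ 295  160   55   49 1383]
[[349, 177], [342, 197], [327, 208], [306, 197], [295, 185], [297, 170], [319, 160], [333, 164]]
```

The held wheel's corners match the projection within about 1 px, so it is level and over the box. Now lowering.

Emit:
arm_command --plan '[[[0.003, 0, -0.06], [0, 0, 0], 1], [[0, 0, -0.06], [0, 0, 0], 1], [[0, 0, -0.06], [0, 0, 0], 1], [[0, 0, -0.06], [0, 0, 0], 1], [[0, 0, 0], [0, 0, 0], 1]]'

```text
time: 8.05
ee_pos: [0.5523, 0.0011, 0.1781]
eef_rot: [-1.029, 1.459, -1.456]
force: [0.0, -0.8, -1.0]
finger_gap: 0.086
```

Emit:
arm_command --plan '[[[0, 0, -0.06], [0, 0, 0], 1], [[0, 0, -0.06], [0, 0, 0], 1], [[0, 0, -0.06], [0, 0, 0], 1], [[0, 0, 0], [0, 0, 0], 1]]'

```text
time: 8.45
ee_pos: [0.5522, 0.0008, 0.1421]
eef_rot: [-1.029, 1.459, -1.457]
force: [0.4, -0.4, -1.6]
finger_gap: 0.085
```

Clear of the walls with no contact. I'll go gently to the floor.

Emit:
arm_command --plan '[[[0, 0, -0.025], [0, 0, 0], 1], [[0, 0, -0.02], [0, 0, 0], 1], [[0, 0, 0], [0, 0, 0], 1]]'

```text
time: 8.75
ee_pos: [0.5531, 0.0008, 0.1348]
eef_rot: [-1.027, 1.458, -1.457]
force: [-0.5, -0.1, -1.5]
finger_gap: 0.085
```

Emit:
arm_command --plan '[[[0, 0, -0.007], [0, 0, 0], 1], [[0, 0, 0], [0, 0, 0], 1]]'

```text
time: 8.95
ee_pos: [0.5534, 0.0008, 0.1338]
eef_rot: [-1.027, 1.457, -1.458]
force: [-0.2, 0.4, -1.8]
finger_gap: 0.081
```

Emit:
arm_command --plan '[[[0, 0, -0.01], [0, 0, 0], 1], [[0, 0, 0], [0, 0, 0], 1]]'

```text
time: 9.15
ee_pos: [0.5532, 0.0009, 0.1315]
eef_rot: [-1.027, 1.458, -1.457]
force: [-0.2, -0.8, -1.6]
finger_gap: 0.086
```

Emit:
arm_command --plan '[[[0, 0, -0.005], [0, 0, 0], 1], [[0, 0, 0], [0, 0, 0], 1]]'

```text
time: 9.35
ee_pos: [0.5533, 0.0009, 0.1306]
eef_rot: [-1.027, 1.458, -1.457]
force: [-0.6, -0.1, -2.0]
finger_gap: 0.089
```

Emit:
arm_command --plan '[[[0, 0, -0.005], [0, 0, 0], 1], [[0, 0, 0], [0, 0, 0], 1]]'

```text
time: 9.55
ee_pos: [0.5535, 0.0008, 0.1303]
eef_rot: [-1.026, 1.457, -1.458]
force: [-2.0, -0.5, 5.4]
finger_gap: 0.089
```

Emit:
arm_command --plan '[[[0, 0, -0.005], [0, 0, 0], 1], [[0, 0, 0], [0, 0, 0], 1]]'

```text
time: 9.75
ee_pos: [0.5537, 0.0009, 0.1302]
eef_rot: [-1.025, 1.456, -1.458]
force: [-4.8, -0.4, 16.8]
finger_gap: 0.082
```

Floor contact came at TCP z of about 0.1304, which puts the bearing axis at z of about 0.149. I'll relieve the press, then open part way.

Emit:
arm_command --plan '[[[0, 0, 0.007], [0, 0, 0], 1], [[0, 0, 0], [0, 0, 0], 0.5], [[0, 0, 0], [0, 0, 0], 0.06], [[0, 0, 0], [0, 0, 0], 0.06], [[0, 0, 0], [0, 0, 0], 0.06]]'

```text
time: 10.25
ee_pos: [0.5532, 0.0008, 0.1299]
eef_rot: [-1.027, 1.458, -1.457]
force: [0.2, 0.2, -0.0]
finger_gap: 0.467
```

Emit:
arm_command --plan '[[[0, 0, 0.1], [0, 0, 0], 0.06], [[0, 0, 0.15], [0, 0, 0], 0.06], [[0, 0, 0.2], [0, 0, 0], 0.06], [[0, 0, 0.2], [0, 0, 0], 0.06], [[0, 0, 0], [0, 0, 0], 0.06]]'

```text
time: 10.75
ee_pos: [0.5552, 0.0008, 0.2651]
eef_rot: [-1.02, 1.452, -1.46]
force: [0.8, -0.4, -0.5]
finger_gap: 0.468
```

Run:
```python
from h import *
go(np.array([.4545,-.277,.16]),-74)
d=snap("side","s8")
W=wheel((.5535,.0009,.1473),np.radians(70.4))
for w in W:
    if w[0]<3: print(w[0],w[1],w[2],proj(d,[w[3]])[0].round(1))
a=d["image"].astype(int)
for y in range(176,236,2): print(y,"".join("O" if (p[2]-p[0]>30) else "G" if p[1]-p[2]>12 else "#" if p.mean()<50 else "+" if p.mean()<85 else "." for p in a[y,285:365]))
```

```text
pos [0.5552 0.0008 0.2651] y [ 0.007 -0.    -1.   ] jaw [ 0.942 -0.337  0.007] q [ 0.    0.33  0.3   1.54 -0.    1.92] F [ 0.8 -0.4 -0.5] gap 0.468 t 10.75
 shift m [-0.1007 -0.2778 -0.1051]  shares [-0.503 -1.389 -0.526]
 turn deg [  0.2    0.38 -54.32] shares [ 0.007  0.013 -1.811]
 turn deg [ -0.45   0.23 125.68] shares [-0.015  0.008  4.189]
0 -0.026 -0.004 [333.6 199.5]
0 -0.026 0.004 [330.6 198.1]
0 0.026 -0.004 [315.1 210.2]
0 0.026 0.004 [312.1 208.6]
1 -0.026 -0.004 [349.  222.6]
1 -0.026 0.004 [348.1 218.9]
1 0.026 -0.004 [330.9 234.1]
1 0.026 0.004 [330.  230.3]
2 -0.026 -0.004 [316.8 203. ]
2 -0.026 0.004 [316.  205.7]
2 0.026 -0.004 [298.6 213.3]
2 0.026 0.004 [297.9 216. ]
176 +++++++++++OOOOOOOOOOOOOOOOOOOOOO++................++++.......................++
178 ++++++++++OOOOOOOOOOOOOOOOOOOOOOOO+.................++++++++++++++++++++++++++++
180 +++++++++OOOOOOOOOOOOOOOOOOOOOOOOOOO.................+++++++++++++++++++++++++++
182 +++++++++OOOOOOOOOOOOOOOOOOOOOOOOOO+.................+++++++++++++++++++++++++++
184 ++++++...+OOOOOOOOOOOOOOOOOOOOOOOOO#+................+++++++
[... 1445 characters left out ...]
#GGG++++++G+....++++
220 .....GGGGGGGGGGGG+++++GGGGGGGGGGG+OOOOOOOOOOOOOOOOOOOOOOOOOOO+++++++++G+.....+++
222 .....GGGGGGGGG++++++++++++GGGGGGGGGGG+OOOOOOOOOOOOOOOOOOOO++++++++++++G.........
224 .....GGGGGGGGG###+++++++++##GGGGGGGGGGGGGOOOOOOOOOOOOO.....+++++++++++G.........
226 .....GGGGGGGGG#######+######GGGGGGGGGGGGGGGOOOOOOOOOO......+++++++++++G+........
228 .....+GGGGGGGGG#############GGGGGGGGGGGGGGGGGGOOOOO.....++++++++++++++G.........
230 .....+GGGGGGGGGGGGG######+++GGGGGGGGGGGGGGGGGGGG+....+++++++++++++++++G.........
232 .....+GGGGGGGGGGGGGG++#G#++++GGGGGGGGGGGGGGGGGGG++++++++++++++++++++++G.........
234 ......GGGGGGGGGGGGGGG++GGG+++GGGGGGGGGGGGGGGGGGG++++++++++++++++++++++G.........
```

The wheel stands in the box as intended: its vane end is seen at about (330,200), against a predicted (332,199). Now to the shaft's knob.

Emit:
arm_command --plan '[[[-0.03, -0.08, 0], [0, 0, -0.1], -0.2], [[-0.055, -0.15, 0], [0, 0, -0.2], -0.2], [[-0.063, -0.176, -0.05], [0, 0, -0.226], -0.2], [[-0.063, -0.176, -0.08], [0, 0, -0.226], -0.2], [[-0.063, -0.176, -0.1], [0, 0, -0.226], -0.2], [[-0.063, -0.176, -0.1], [0, 0, -0.226], -0.2], [[-0.063, -0.176, -0.1], [0, 0, -0.226], -0.2], [[-0.055, -0.15, -0.08], [0, 0, -0.2], -0.2], [[-0.045, -0.13, -0.05], [0, 0, -0.18], -0.2], [[-0.01, -0.03, 0], [0, 0, 0], -0.2]]' --force 60

```text
time: 11.8
ee_pos: [0.4482, -0.285, 0.1456]
eef_rot: [-0.288, 2.08, -2.075]
force: [0.3, -0.1, 0.6]
finger_gap: 0.599
```

Emit:
arm_command --plan '[[[0, 0, 0], [0, 0, 0], -0.2], [[0, 0, 0], [0, 0, 0], -0.2]]'

```text
time: 12.0
ee_pos: [0.4512, -0.2827, 0.1481]
eef_rot: [-0.292, 2.072, -2.071]
force: [-0.5, -0.4, 0.0]
finger_gap: 0.6
```

Run:
```python
from h import *
go(np.array([.454,-.2805,.018]),-74)
d=snap("side","s9"); a=d["image"].astype(int)
print(proj(d,[[.454,-.2805,.095],[.454,-.2805,.075]]))
for y in range(160,212,2): print(y,"".join("R" if (p[2]-p[0]>25) else "#" if p.mean()<40 else "+" if p.mean()<80 else "." for p in a[y,370:445]))
```

```text
pos [ 0.4512 -0.2827  0.1481] y [-0.  0. -1.] jaw [ 0.277 -0.961 -0.   ] q [-0.56  0.29 -0.05  1.23  0.    2.3 ] F [-0.5 -0.4  0. ] gap 0.6 t 12.0
 shift m [ 0.0028  0.0022 -0.1301]  shares [ 0.014  0.011 -0.65 ]
 turn deg [-0.02 -0.01 -0.06] shares [-0.001 -0.    -0.002]
 turn deg [ 1.0000e-02 -3.0000e-02  1.7994e+02] shares [ 0.000e+00 -1.000e-03  5.998e+00]
[[407.58294685 189.72874878]
 [406.76204204 196.75427482]]
160 ............................................+++............................
162 ...........................................................................
164 ...........................................................................
166 ...........................................................................
168 ...........................................................................
170 ...........................................................................
172 ...........................................................................
174 ...........................................................................
176 ..................................
[... 701 characters left out ...]
........+######+RRRRRRRRRRRR+........RRRRRRRRRRRRRRRRRRR....
196 ++++++++++++++........++######RRRRRRRRRRRRR+++++++++RRRRRRRRRRRRRRRRRRRRRRR
198 .....................++#######RRRRRRRRRRRRR+++++++++++++++RRRRRRRRRRRRRRRRR
200 ......................++......+RRRRRRRRRRR.....................+++RRRRRRRRR
202 .......................+.......RRRRRRRRRRR..............................+++
204 ...............................RRRRRRRRRRR.................................
206 ...........................................................................
208 ...........................................................................
210 ...........................................................................
```

Emit:
arm_command --plan '[[[0.014, 0.011, -0.08], [0, 0, 0], -0.2], [[0, 0, -0.12], [0, 0, 0], -0.2], [[0, 0, -0.12], [0, 0, 0], -0.2], [[0, 0, -0.12], [0, 0, 0], -0.2], [[0, 0, -0.1], [0, 0, 0], -0.2], [[0, 0, -0.08], [0, 0, 0], -0.2], [[0, 0, -0.03], [0, 0, 0], -0.2], [[0, 0, 0], [0, 0, 0], -0.2]]'

```text
time: 12.85
ee_pos: [0.4541, -0.2802, 0.0179]
eef_rot: [-0.293, 2.072, -2.071]
force: [-0.3, 0.9, 0.7]
finger_gap: 0.6
```

Emit:
arm_command --plan '[[[0, 0, 0], [0, 0, 0], 0.3], [[0, 0, 0], [0, 0, 0], 0.5], [[0, 0, 0], [0, 0, 0], 1], [[0, 0, 0], [0, 0, 0], 1]]' --force 30

```text
time: 13.25
ee_pos: [0.4545, -0.2806, 0.0189]
eef_rot: [-0.291, 2.071, -2.07]
force: [-1.7, 5.5, 5.6]
finger_gap: 0.209
```

Knob gripped, with a gap of about 17.8 mm. Lifting with a firmer grip.

Emit:
arm_command --plan '[[[0, 0, 0], [0, 0, 0], 1], [[0, 0, 0.03], [0, 0, 0], 1], [[0, 0, 0.07], [0, 0, 0], 1], [[0, 0, 0.1], [0, 0, 0], 1], [[0, 0, 0.1], [0, 0, 0], 1], [[0, 0, 0.06], [0, 0, 0], 1], [[0, 0, 0.02], [0, 0, 0], 1], [[0, 0, 0], [0, 0, 0], 1]]' --force 60

```text
time: 14.05
ee_pos: [0.4543, -0.2811, 0.0943]
eef_rot: [-0.291, 2.071, -2.072]
force: [-0.5, 0.9, -1.6]
finger_gap: 0.202
```

Emit:
arm_command --plan '[[[0.008, 0.025, 0], [0, 0, 0.1], 1], [[0.016, 0.05, 0], [0, 0, 0.2], 1], [[0.02, 0.06, 0], [0, 0, 0.23], 1], [[0.02, 0.06, 0], [0, 0, 0.23], 1], [[0.02, 0.06, 0], [0, 0, 0.23], 1], [[0.02, 0.06, 0], [0, 0, 0.23], 1], [[0.02, 0.06, 0], [0, 0, 0.23], 1], [[0.018, 0.055, 0], [0, 0, 0.22], 1], [[0.012, 0.035, 0], [0, 0, 0.2], 1], [[0.008, 0.015, 0], [0, 0, 0.14], 1]]'

```text
time: 15.05
ee_pos: [0.4861, -0.1841, 0.093]
eef_rot: [-1.09, 1.381, -1.378]
force: [-0.0, 0.6, -1.9]
finger_gap: 0.204
```

Emit:
arm_command --plan '[[[0, 0, 0], [0, 0, 0], 1], [[0, 0, 0], [0, 0, 0], 1]]'

```text
time: 15.25
ee_pos: [0.4861, -0.1849, 0.0935]
eef_rot: [-1.086, 1.385, -1.384]
force: [-0.4, 0.2, -1.4]
finger_gap: 0.202
```

Run:
```python
from h import *
ax=np.array([.3355,.9421,0]); m=np.array([.553,.001,0])
go(m-.197*ax+[0,0,.093],-19.6)
from cell import robot
p=np.array(robot.get_obs()["ee_pos"]);print("along",(p-m)@ax,"lat",(p-m)@np.array([-.9421,.3355,0]))
d=snap("side","s10");t=snap("top","t10")
k=p+[0,0,.0561]; print("pred tip,flange,knob side",proj(d,[k+.1395*ax,k+.035*ax,k]).round(1).tolist(),"top",proj(t,[k+.1395*ax,k+.035*ax,k]).round(1).tolist())
cv2.imwrite("pics/m10.png",cv2.convertScaleAbs(np.hstack([crop(d,290,150,125,150,4)[:, :440],crop(t,300,200,90,150,4)]),alpha=1.5))
```

```text
pos [ 0.4861 -0.1849  0.0935] y [-0.001  0.    -1.   ] jaw [ 0.971 -0.239 -0.001] q [-0.36  0.29 -0.18  1.09 -0.    1.45] F [-0.4  0.2 -1.4] gap 0.202 t 15.25
 shift m [ 0.0008  0.0003 -0.0005]  shares [ 0.004  0.002 -0.002]
 turn deg [-0.02 -0.05 -5.8 ] shares [-0.001 -0.002 -0.193]
 turn deg [ 8.000e-02 -2.000e-02  1.742e+02] shares [ 3.000e-03 -1.000e-03  5.807e+00]
along -0.19760922594115343 lat 0.0006416899241265153
pred tip,flange,knob side [[343.0, 211.0], [374.7, 191.8], [384.5, 185.9]] top [[338.7, 245.7], [379.5, 260.2], [393.1, 265.1]]
```

View pics/m10.png

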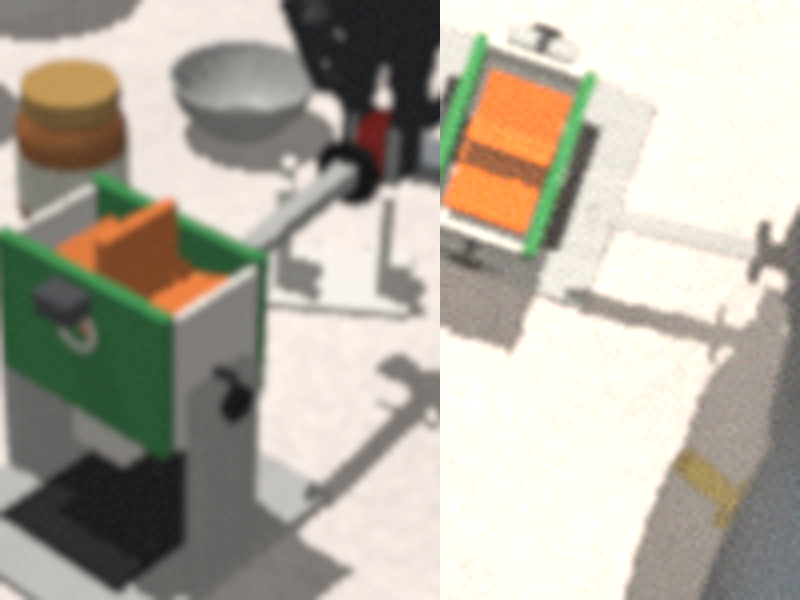

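The view shows the wheel well placed in the box and the shaft held level in front of it, but yawed about 6° too far. I'll correct the yaw before approaching.

Emit:
arm_command --plan '[[[0.004, 0.002, 0], [0, 0, -0.1], 1], [[0, 0, 0], [0, 0, -0.093], 1], [[0, 0, 0], [0, 0, 0], 1], [[0, 0, 0], [0, 0, 0], 1]]'

```text
time: 15.75
ee_pos: [0.4872, -0.1847, 0.094]
eef_rot: [-1.029, 1.455, -1.454]
force: [0.6, -0.2, -0.8]
finger_gap: 0.2
```

```bash
cat >> h.py <<'E'
AX=np.array([.3355,.9421,0]);LAT=np.array([-.9421,.3355,0]);MID=np.array([.553,.001,0])
def st():
    from cell import robot
    o=robot.get_obs();p=np.array(o["ee_pos"]);r=R.from_rotvec(o["eef_rot"]).as_matrix();z=r[:,2]
    f,tq=np.array(o["force"]),np.array(o["ft_torque"])
    print("t",round(o["time"],2),"along %.1f lat %.1f z %.1f"%((p-MID)@AX*1e3,(p-MID)@LAT*1e3,p[2]*1e3),"yaw",round(np.degrees(np.arctan2(z[1],z[0]))+90,2),"tilt",(r[:,1]*57.3).round(2)[:2],"F al %.1f lat %.1f z %.1f"%(f@AX,f@LAT,f[2]),"T al %.2f lat %.2f z %.2f"%(tq@AX,tq@LAT,tq[2]),"gap",round(o["finger_gap"],3)); return o
E
python3 - <<'E'
from h import *
o=st()
d=snap("side","s11");t=snap("top","t11");p=np.array(o["ee_pos"]);k=p+[0,0,.0561]
# steel bar in top: bright pixels between flange and nose, difference to background picture
df=cv2.absdiff(t["image"],load("t7" if 0 else "top0")["image"]).max(2)
P=[k+s*AX for s in(.1395,.12,.1,.08,.06,.045,.035)]
ut=proj(t,P);us=proj(d,P)
n=np.array([14.5,-40.8]);n/=np.linalg.norm(n)
print(ut.round(1).tolist());print(us.round(1).tolist())
def prof(im,u,n): 
    g=im["image"].astype(np.float32).mean(2); q=np.array([u+n*a for a in np.arange(-8,8.1,1)],np.float32); return cv2.remap(g,q[:,0].reshape(1,-1).copy(),q[:,1].reshape(1,-1).copy(),1)[0].astype(int).tolist()
for i in(1,2,3,4,5,6): print("top",prof(t,ut[i],np.array([-.33,.94])))
for i in(3,4,5,6): print("side",prof(d,us[i],np.array([.52,.85])))
E
```

```text
t 15.75 along -197.0 lat -0.3 z 94.0 yaw 70.56 tilt [-0.01  0.  ] F al 0.0 lat -0.6 z -0.8 T al 0.02 lat 0.11 z 0.02 gap 0.2
[[338.6, 245.2], [346.3, 248.0], [354.1, 250.8], [361.9, 253.5], [369.7, 256.3], [375.5, 258.4], [379.4, 259.8]]
[[342.5, 210.8], [348.7, 207.0], [355.0, 203.2], [361.1, 199.5], [367.0, 195.9], [371.4, 193.3], [374.2, 191.5]]
top [156, 156, 159, 160, 162, 169, 170, 161, 155, 156, 151, 146, 147, 155, 157, 158, 158]
top [173, 173, 172, 173, 173, 178, 171, 163, 157, 156, 152, 147, 154, 169, 176, 175, 175]
top [173, 171, 173, 175, 171, 169, 165, 158, 156, 154, 151, 150, 157, 168, 173, 172, 175]
top [169, 170, 172, 173, 174, 171, 164, 156, 153, 153, 148, 142, 150, 164, 169, 171, 172]
top [170, 170, 173, 171, 171, 168, 164, 157, 151, 149, 147, 145, 154, 166, 171, 168, 171]
top [146, 117, 94, 84, 85, 85, 86, 98, 104, 105, 101, 95, 88, 87, 89, 89, 103]
side [121, 141, 153, 155, 152, 141, 131, 126, 118, 100, 79, 72, 87, 118, 142, 153, 157]
side [126, 125, 119, 131, 143, 140, 131, 126, 118, 97, 77, 75, 95, 126, 149, 156, 157]
side [72, 59, 44, 39, 61, 95, 117, 124, 116, 98, 77, 66, 58, 48, 46, 64, 96]
side [54, 32, 19, 22, 42, 72, 98, 110, 107, 91, 71, 58, 48, 32, 20, 19, 41]
```

Emit:
arm_command --plan '[[[0.012, 0.027, 0], [0, 0, 0], 1], [[0.013, 0.028, 0], [0, 0, 0], 1], [[0.012, 0.027, 0], [0, 0, 0], 1], [[0, 0, 0], [0, 0, 0], 1], [[0, 0, 0], [0, 0, 0], 1]]'

```text
time: 16.35
ee_pos: [0.4948, -0.1679, 0.0941]
eef_rot: [-1.029, 1.454, -1.454]
force: [-0.7, 0.9, -1.4]
finger_gap: 0.204
```

Emit:
arm_command --plan '[[[0.005, 0.014, 0], [0, 0, 0], 1], [[0.005, 0.014, 0], [0, 0, 0], 1], [[0, 0, 0], [0, 0, 0], 1]]'

```text
time: 16.65
ee_pos: [0.4968, -0.1623, 0.0941]
eef_rot: [-1.029, 1.455, -1.455]
force: [0.3, 0.4, -2.8]
finger_gap: 0.207
```

```bash
python3 -c "
from h import *
st()"
```

```text
t 16.65 along -172.7 lat -1.8 z 94.1 yaw 70.54 tilt [0. 0.] F al 0.5 lat -0.2 z -2.8 T al -0.01 lat 0.08 z -0.03 gap 0.207
```

Emit:
arm_command --plan '[[[0.0034, 0.0094, 0], [0, 0, 0], 1], [[0.0034, 0.0094, 0], [0, 0, 0], 1], [[0, 0, 0], [0, 0, 0], 1]]'

```text
time: 16.95
ee_pos: [0.4981, -0.1586, 0.0941]
eef_rot: [-1.029, 1.455, -1.455]
force: [1.4, -0.6, -2.6]
finger_gap: 0.203
```

```bash
python3 -c "
from h import *
st()"
```

```text
t 16.95 along -168.8 lat -1.8 z 94.1 yaw 70.54 tilt [0. 0.] F al -0.1 lat -1.5 z -2.6 T al -0.01 lat 0.06 z 0.03 gap 0.203
```

Emit:
arm_command --plan '[[[0.004, 0.009, -0.001], [0, 0, 0], 1], [[0.003, 0.005, -0.001], [0, 0, 0], 1], [[0, 0, 0], [0, 0, 0], 1]]'

```text
time: 17.25
ee_pos: [0.4995, -0.1559, 0.0936]
eef_rot: [-1.029, 1.455, -1.455]
force: [0.3, -0.2, -2.2]
finger_gap: 0.203
```

```bash
python3 -c "
from h import *
st()"
```

```text
t 17.25 along -165.7 lat -2.2 z 93.6 yaw 70.55 tilt [-0.01  0.  ] F al -0.1 lat -0.3 z -2.2 T al 0.01 lat 0.07 z -0.06 gap 0.203
```

Emit:
arm_command --plan '[[[0.0025, 0.007, -0.001], [0, 0, 0], 1], [[0.0025, 0.007, 0], [0, 0, 0], 1], [[0, 0, 0], [0, 0, 0], 1]]'

```text
time: 17.55
ee_pos: [0.5006, -0.1531, 0.0935]
eef_rot: [-1.029, 1.455, -1.455]
force: [1.2, 0.3, -2.3]
finger_gap: 0.205
```

```bash
python3 -c "
from h import *
st()"
```

```text
t 17.55 along -162.7 lat -2.3 z 93.5 yaw 70.54 tilt [ 0.01 -0.  ] F al 0.7 lat -1.0 z -2.3 T al -0.10 lat 0.08 z -0.06 gap 0.205
```

Emit:
arm_command --plan '[[[0.0025, 0.007, 0], [0, 0, 0], 1], [[0, 0, 0], [0, 0, 0], 1]]'

```text
time: 17.75
ee_pos: [0.5011, -0.1517, 0.0936]
eef_rot: [-1.029, 1.455, -1.455]
force: [0.9, -0.3, -2.1]
finger_gap: 0.204
```

```bash
python3 -c "
from h import *
st()"
```

```text
t 17.75 along -161.3 lat -2.4 z 93.6 yaw 70.53 tilt [ 0.02 -0.  ] F al 0.0 lat -0.9 z -2.1 T al -0.24 lat 0.12 z -0.12 gap 0.204
```

Emit:
arm_command --plan '[[[0.0024, -0.001, 0], [0, 0, 0], 1], [[0.0025, 0.007, 0], [0, 0, 0], 1], [[0, 0, 0], [0, 0, 0], 1]]'

```text
time: 18.05
ee_pos: [0.502, -0.1505, 0.0935]
eef_rot: [-1.029, 1.455, -1.455]
force: [0.8, 0.6, -1.4]
finger_gap: 0.202
```

```bash
python3 -c "
from h import *
st()"
```

```text
t 18.05 along -159.8 lat -2.8 z 93.5 yaw 70.54 tilt [0.01 0.  ] F al 0.8 lat -0.6 z -1.4 T al -0.13 lat 0.05 z -0.15 gap 0.202
```

Emit:
arm_command --plan '[[[0.0025, 0.007, 0], [0, 0, 0], 1], [[0, 0, 0], [0, 0, 0], 1]]'

```text
time: 18.25
ee_pos: [0.5025, -0.1491, 0.0935]
eef_rot: [-1.029, 1.455, -1.455]
force: [0.7, -0.8, -2.0]
finger_gap: 0.199
```

```bash
python3 -c "
from h import *
st()"
```

```text
t 18.25 along -158.3 lat -2.8 z 93.5 yaw 70.54 tilt [0.01 0.  ] F al -0.5 lat -0.9 z -2.0 T al -0.20 lat 0.05 z -0.11 gap 0.199
```

Emit:
arm_command --plan '[[[0.0028, -0.001, 0], [0, 0, 0], 1], [[0.0025, 0.007, 0], [0, 0, 0], 1], [[0.0025, 0.007, 0], [0, 0, 0], 1], [[0, 0, 0], [0, 0, 0], 1]]'

```text
time: 18.65
ee_pos: [0.504, -0.1464, 0.0935]
eef_rot: [-1.029, 1.455, -1.455]
force: [0.4, 0.6, -2.2]
finger_gap: 0.202
```

```bash
python3 -c "
from h import *
st()"
```

```text
t 18.65 along -155.3 lat -3.3 z 93.5 yaw 70.55 tilt [-0.  0.] F al 0.7 lat -0.2 z -2.2 T al -0.03 lat 0.12 z 0.02 gap 0.202
```

Emit:
arm_command --plan '[[[0.0025, 0.007, 0], [0, 0, 0], 1], [[0.0025, 0.007, 0], [0, 0, 0], 1], [[0, 0, 0], [0, 0, 0], 1]]'

```text
time: 18.95
ee_pos: [0.505, -0.1436, 0.0935]
eef_rot: [-1.029, 1.455, -1.455]
force: [0.9, -0.5, -2.6]
finger_gap: 0.204
```

```bash
python3 -c "
from h import *
st()"
```

```text
t 18.95 along -152.3 lat -3.3 z 93.5 yaw 70.54 tilt [-0.  0.] F al -0.2 lat -1.0 z -2.6 T al -0.09 lat 0.15 z -0.01 gap 0.204
```

Emit:
arm_command --plan '[[[0.0035, 0.0094, 0], [0, 0, 0], 1], [[0.0034, 0.0094, 0], [0, 0, 0], 1], [[0.0034, 0.0094, 0], [0, 0, 0], 1], [[0, 0, 0], [0, 0, 0], 1]]'

```text
time: 19.35
ee_pos: [0.5071, -0.1379, 0.0935]
eef_rot: [-1.029, 1.455, -1.455]
force: [-0.6, -0.2, -1.7]
finger_gap: 0.2
```

```bash
python3 -c "
from h import *
st()"
```

```text
t 19.35 along -146.2 lat -3.4 z 93.5 yaw 70.55 tilt [-0.    0.01] F al -0.4 lat 0.5 z -1.7 T al 0.01 lat 0.15 z -0.01 gap 0.2
```

Emit:
arm_command --plan '[[[0.0035, 0.0094, 0], [0, 0, 0], 1], [[0.0034, 0.0094, 0], [0, 0, 0], 1], [[0.0034, 0.0094, 0], [0, 0, 0], 1], [[0, 0, 0], [0, 0, 0], 1]]'

```text
time: 19.75
ee_pos: [0.5092, -0.1322, 0.0935]
eef_rot: [-1.029, 1.455, -1.455]
force: [-0.6, 0.0, -3.3]
finger_gap: 0.2
```

```bash
python3 -c "
from h import *
st()"
```

```text
t 19.75 along -140.2 lat -3.4 z 93.5 yaw 70.55 tilt [0.   0.01] F al -0.1 lat 0.5 z -3.3 T al 0.05 lat 0.25 z 0.01 gap 0.2
```

Emit:
arm_command --plan '[[[0.0035, 0.0094, 0], [0, 0, 0], 1], [[0.0034, 0.0094, 0], [0, 0, 0], 1], [[0.0034, 0.0094, 0], [0, 0, 0], 1], [[0.0034, 0.0094, 0], [0, 0, 0], 1], [[0, 0, 0], [0, 0, 0], 1]]'

```text
time: 20.25
ee_pos: [0.512, -0.1247, 0.0935]
eef_rot: [-1.029, 1.455, -1.455]
force: [1.1, -0.6, -2.9]
finger_gap: 0.204
```

```bash
python3 -c "
from h import *
st()"
```

```text
t 20.25 along -132.2 lat -3.5 z 93.5 yaw 70.55 tilt [0. 0.] F al -0.2 lat -1.2 z -2.9 T al -0.01 lat 0.25 z 0.01 gap 0.204
```

Emit:
arm_command --plan '[[[0.0034, 0.0095, 0], [0, 0, 0], 1], [[0.0034, 0.0095, 0], [0, 0, 0], 1], [[0.0034, 0.0095, 0], [0, 0, 0], 1], [[0.0034, 0.0095, 0], [0, 0, 0], 1], [[0, 0, 0], [0, 0, 0], 1]]'

```text
time: 20.75
ee_pos: [0.5146, -0.1172, 0.0935]
eef_rot: [-1.029, 1.455, -1.455]
force: [-0.4, 0.0, -2.7]
finger_gap: 0.208
```

```bash
python3 -c "
from h import *
st()"
```

```text
t 20.75 along -124.2 lat -3.5 z 93.5 yaw 70.55 tilt [-0.  0.] F al -0.1 lat 0.4 z -2.7 T al 0.04 lat 0.30 z 0.04 gap 0.208
```

Emit:
arm_command --plan '[[[0.0034, 0.0094, 0], [0, 0, 0], 1], [[0.0034, 0.0094, 0], [0, 0, 0], 1], [[0.0034, 0.0094, 0], [0, 0, 0], 1], [[0.0034, 0.0094, 0], [0, 0, 0], 1], [[0, 0, 0], [0, 0, 0], 1]]'

```text
time: 21.25
ee_pos: [0.5173, -0.1096, 0.0935]
eef_rot: [-1.029, 1.455, -1.455]
force: [-0.8, -0.2, -3.8]
finger_gap: 0.205
```

```bash
python3 -c "
from h import *
st()"
```

```text
t 21.25 along -116.2 lat -3.5 z 93.5 yaw 70.55 tilt [-0.    0.01] F al -0.5 lat 0.7 z -3.8 T al -0.01 lat 0.30 z 0.03 gap 0.205
```

Emit:
arm_command --plan '[[[0.0034, 0.0094, 0], [0, 0, 0], 1], [[0.0034, 0.0094, 0], [0, 0, 0], 1], [[0.0034, 0.0094, 0], [0, 0, 0], 1], [[0.0034, 0.0094, 0], [0, 0, 0], 1], [[0, 0, 0], [0, 0, 0], 1]]'

```text
time: 21.75
ee_pos: [0.5201, -0.1021, 0.0935]
eef_rot: [-1.029, 1.455, -1.455]
force: [-0.3, -0.0, -2.8]
finger_gap: 0.204
```

```bash
python3 -c "
from h import *
st()"
```

```text
t 21.75 along -108.1 lat -3.6 z 93.5 yaw 70.55 tilt [0.   0.01] F al -0.1 lat 0.3 z -2.8 T al -0.03 lat 0.34 z -0.02 gap 0.204
```

Emit:
arm_command --plan '[[[0.0034, 0.0094, 0], [0, 0, 0], 1], [[0.0034, 0.0094, 0], [0, 0, 0], 1], [[0, 0, 0], [0, 0, 0], 1]]'

```text
time: 22.05
ee_pos: [0.5215, -0.0984, 0.0935]
eef_rot: [-1.029, 1.455, -1.455]
force: [-0.7, -0.1, -4.0]
finger_gap: 0.202
```

```bash
python3 -c "
from h import *
st()"
```

```text
t 22.05 along -104.2 lat -3.7 z 93.5 yaw 70.54 tilt [0.01 0.01] F al -0.3 lat 0.7 z -4.0 T al 0.01 lat 0.30 z 0.06 gap 0.202
```

Emit:
arm_command --plan '[[[0.0034, 0.0094, 0], [0, 0, 0], 1], [[0.0017, 0.0047, 0], [0, 0, 0], 1], [[0, 0, 0], [0, 0, 0], 1]]'

```text
time: 22.35
ee_pos: [0.5225, -0.0956, 0.0935]
eef_rot: [-1.029, 1.455, -1.455]
force: [-0.9, -0.1, -2.9]
finger_gap: 0.204
```

```bash
python3 -c "
from h import *
st()"
```

```text
t 22.35 along -101.2 lat -3.7 z 93.5 yaw 70.54 tilt [0.01 0.01] F al -0.3 lat 0.8 z -2.9 T al 0.01 lat 0.29 z -0.04 gap 0.204
```

Emit:
arm_command --plan '[[[0.0024, 0.0098, 0], [0, 0, 0], 1], [[0.0016, 0.0047, 0], [0, 0, 0], 1], [[0, 0, 0], [0, 0, 0], 1]]'

```text
time: 22.65
ee_pos: [0.5233, -0.0927, 0.0935]
eef_rot: [-1.029, 1.455, -1.455]
force: [-0.2, -0.4, -2.9]
finger_gap: 0.201
```

```bash
python3 -c "
from h import *
st()"
```

```text
t 22.65 along -98.2 lat -3.4 z 93.5 yaw 70.54 tilt [0.01 0.01] F al -0.4 lat 0.1 z -2.9 T al -0.01 lat 0.31 z 0.05 gap 0.201
```

Emit:
arm_command --plan '[[[0.0033, 0.0094, 0], [0, 0, 0], 1], [[0.0016, 0.0047, 0], [0, 0, 0], 1], [[0, 0, 0], [0, 0, 0], 1]]'

```text
time: 22.95
ee_pos: [0.5242, -0.0899, 0.0935]
eef_rot: [-1.029, 1.455, -1.455]
force: [-0.3, -0.1, -3.8]
finger_gap: 0.2
```

```bash
python3 -c "
from h import *
st()"
```

```text
t 22.95 along -95.3 lat -3.4 z 93.5 yaw 70.54 tilt [0.   0.01] F al -0.2 lat 0.3 z -3.8 T al -0.03 lat 0.30 z -0.03 gap 0.2
```

Emit:
arm_command --plan '[[[0.0033, 0.0094, 0], [0, 0, 0], 1], [[0.0016, 0.0047, 0], [0, 0, 0], 1], [[0, 0, 0], [0, 0, 0], 1]]'

```text
time: 23.25
ee_pos: [0.5252, -0.087, 0.0935]
eef_rot: [-1.029, 1.455, -1.455]
force: [-0.5, 0.7, -3.8]
finger_gap: 0.206
```

```bash
python3 -c "
from h import *
st()"
```

```text
t 23.25 along -92.3 lat -3.4 z 93.5 yaw 70.54 tilt [0.01 0.01] F al 0.5 lat 0.7 z -3.8 T al -0.05 lat 0.29 z -0.01 gap 0.206
```

Emit:
arm_command --plan '[[[0.0033, 0.0094, 0], [0, 0, 0], 1], [[0, 0, 0], [0, 0, 0], 1]]'

```text
time: 23.45
ee_pos: [0.5259, -0.0851, 0.0935]
eef_rot: [-1.029, 1.455, -1.455]
force: [-0.3, 0.3, -3.8]
finger_gap: 0.199
```

```bash
python3 -c "
from h import *
st()"
```

```text
t 23.45 along -90.3 lat -3.4 z 93.5 yaw 70.54 tilt [0.   0.01] F al 0.2 lat 0.3 z -3.8 T al 0.00 lat 0.26 z -0.03 gap 0.199
```

Emit:
arm_command --plan '[[[0.0033, 0.0094, 0], [0, 0, 0], 1], [[0, 0, 0], [0, 0, 0], 1]]'

```text
time: 23.65
ee_pos: [0.5265, -0.0833, 0.0935]
eef_rot: [-1.029, 1.455, -1.455]
force: [-0.5, 0.1, -3.4]
finger_gap: 0.208
```

```bash
python3 -c "
from h import *
st()"
```

```text
t 23.65 along -88.3 lat -3.3 z 93.5 yaw 70.54 tilt [0. 0.] F al -0.1 lat 0.5 z -3.4 T al -0.04 lat 0.31 z -0.01 gap 0.208
```

Emit:
arm_command --plan '[[[0.0033, 0.0094, 0], [0, 0, 0], 1], [[0, 0, 0], [0, 0, 0], 1]]'

```text
time: 23.85
ee_pos: [0.5272, -0.0814, 0.0935]
eef_rot: [-1.029, 1.455, -1.455]
force: [-0.1, -0.1, -3.7]
finger_gap: 0.202
```

```bash
python3 -c "
from h import *
st()"
```

```text
t 23.85 along -86.3 lat -3.4 z 93.5 yaw 70.54 tilt [0.   0.01] F al -0.1 lat 0.1 z -3.7 T al -0.06 lat 0.25 z -0.02 gap 0.202
```

Emit:
arm_command --plan '[[[0.0033, 0.0094, 0], [0, 0, 0], 1], [[0, 0, 0], [0, 0, 0], 1]]'

```text
time: 24.05
ee_pos: [0.5278, -0.0796, 0.0934]
eef_rot: [-1.029, 1.455, -1.455]
force: [0.6, -0.1, -5.3]
finger_gap: 0.206
```

```bash
python3 -c "
from h import *
st()"
```

```text
t 24.05 along -84.4 lat -3.3 z 93.4 yaw 70.54 tilt [-0.01 -0.  ] F al 0.1 lat -0.5 z -5.3 T al -0.08 lat 0.43 z -0.04 gap 0.206
```

Emit:
arm_command --plan '[[[0.0033, 0.0094, 0], [0, 0, 0], 1], [[0, 0, 0], [0, 0, 0], 1]]'

```text
time: 24.25
ee_pos: [0.5284, -0.0778, 0.0934]
eef_rot: [-1.029, 1.455, -1.455]
force: [0.1, -1.0, -6.1]
finger_gap: 0.204
```

```bash
python3 -c "
from h import *
st()"
```

```text
t 24.25 along -82.5 lat -3.3 z 93.4 yaw 70.53 tilt [-0.01 -0.01] F al -0.9 lat -0.5 z -6.1 T al -0.18 lat 0.83 z -0.10 gap 0.204
```

Emit:
arm_command --plan '[[[0.0033, 0.0094, 0], [0, 0, 0], 1], [[0, 0, 0], [0, 0, 0], 1]]'

```text
time: 24.45
ee_pos: [0.5291, -0.0758, 0.0934]
eef_rot: [-1.029, 1.455, -1.455]
force: [-0.3, -0.6, -5.8]
finger_gap: 0.204
```

```bash
python3 -c "
from h import *
st()"
```

```text
t 24.45 along -80.4 lat -3.2 z 93.4 yaw 70.54 tilt [-0.01 -0.  ] F al -0.7 lat 0.0 z -5.8 T al -0.15 lat 0.96 z -0.04 gap 0.204
```

Emit:
arm_command --plan '[[[0.0033, 0.0094, 0], [0, 0, 0], 1], [[0, 0, 0], [0, 0, 0], 1]]'

```text
time: 24.65
ee_pos: [0.5299, -0.0737, 0.0935]
eef_rot: [-1.029, 1.455, -1.454]
force: [1.2, 0.5, -6.7]
finger_gap: 0.201
```

```bash
python3 -c "
from h import *
st()"
```

```text
t 24.65 along -78.1 lat -3.3 z 93.5 yaw 70.55 tilt [0.   0.03] F al 0.9 lat -1.0 z -6.7 T al -0.05 lat 0.54 z -0.07 gap 0.201
```

Emit:
arm_command --plan '[[[0.0033, 0.0094, 0], [0, 0, 0], 1], [[0, 0, 0], [0, 0, 0], 1]]'

```text
time: 24.85
ee_pos: [0.5306, -0.0717, 0.0936]
eef_rot: [-1.028, 1.455, -1.454]
force: [0.5, 1.0, -5.1]
finger_gap: 0.203
```

```bash
python3 -c "
from h import *
st()"
```

```text
t 24.85 along -76.0 lat -3.3 z 93.6 yaw 70.55 tilt [0.02 0.04] F al 1.1 lat -0.1 z -5.1 T al 0.03 lat 0.19 z -0.01 gap 0.203
```

Emit:
arm_command --plan '[[[0.0017, 0.0047, 0], [0, 0, 0], 1], [[0, 0, 0], [0, 0, 0], 1]]'

```text
time: 25.05
ee_pos: [0.5309, -0.0711, 0.0936]
eef_rot: [-1.029, 1.455, -1.455]
force: [-0.5, -0.5, -4.7]
finger_gap: 0.2
```

```bash
python3 -c "
from h import *
st()"
```

```text
t 25.05 along -75.3 lat -3.3 z 93.6 yaw 70.54 tilt [0.01 0.01] F al -0.6 lat 0.3 z -4.7 T al 0.05 lat 0.31 z -0.00 gap 0.2
```

Emit:
arm_command --plan '[[[0.0017, 0.0047, 0], [0, 0, 0], 1], [[0, 0, 0], [0, 0, 0], 1]]'

```text
time: 25.25
ee_pos: [0.5312, -0.0703, 0.0936]
eef_rot: [-1.029, 1.455, -1.455]
force: [-0.5, -0.9, -3.7]
finger_gap: 0.202
```

```bash
python3 -c "
from h import *
st()"
```

```text
t 25.25 along -74.5 lat -3.4 z 93.6 yaw 70.53 tilt [0.01 0.  ] F al -1.1 lat 0.2 z -3.7 T al 0.06 lat 0.39 z 0.03 gap 0.202
```

Emit:
arm_command --plan '[[[0.0017, 0.0047, 0], [0, 0, 0], 1], [[0, 0, 0], [0, 0, 0], 1]]'

```text
time: 25.45
ee_pos: [0.5315, -0.0693, 0.0935]
eef_rot: [-1.029, 1.455, -1.455]
force: [-0.6, -0.4, -3.8]
finger_gap: 0.201
```

```bash
python3 -c "
from h import *
st()"
```

```text
t 25.45 along -73.4 lat -3.3 z 93.5 yaw 70.54 tilt [0. 0.] F al -0.6 lat 0.5 z -3.8 T al 0.04 lat 0.42 z 0.01 gap 0.201
```

Emit:
arm_command --plan '[[[0.0017, 0.0047, 0], [0, 0, 0], 1], [[0, 0, 0], [0, 0, 0], 1]]'

```text
time: 25.65
ee_pos: [0.5316, -0.069, 0.0936]
eef_rot: [-1.03, 1.455, -1.456]
force: [-1.8, -6.5, -4.0]
finger_gap: 0.202
```

```bash
python3 -c "
from h import *
st()"
```

```text
t 25.65 along -73.1 lat -3.4 z 93.6 yaw 70.51 tilt [-0.02 -0.07] F al -6.7 lat -0.5 z -4.0 T al 0.08 lat 1.41 z 0.01 gap 0.202
```

The flange met the wall at TCP along -73.1, exactly the home distance, with a 6.7 N push, and the catch signature (moment rise then fall) came before it. Releasing and lifting away.

Emit:
arm_command --plan '[[[0, 0, 0], [0, 0, 0], 0.5], [[0, 0, 0], [0, 0, 0], 0.2], [[0, 0, 0], [0, 0, 0], -0.1], [[0, 0, 0], [0, 0, 0], -0.1], [[0, 0, 0], [0, 0, 0], -0.1]]'

```text
time: 26.15
ee_pos: [0.5319, -0.0684, 0.0936]
eef_rot: [-1.029, 1.455, -1.455]
force: [0.2, -0.0, -0.0]
finger_gap: 0.546
```

```bash
python3 -c "
from h import *
st()"
```

```text
t 26.15 along -72.4 lat -3.4 z 93.6 yaw 70.54 tilt [0.01 0.01] F al 0.0 lat -0.2 z -0.0 T al -0.00 lat -0.04 z -0.02 gap 0.546
```

Emit:
arm_command --plan '[[[0, 0, 0.1], [0, 0, 0], -0.1], [[0, 0, 0.2], [0, 0, 0], -0.1], [[0, 0, 0.2], [0, 0, 0], -0.1], [[0, 0, 0.2], [0, 0, 0], -0.1], [[-0.1, -0.2, 0], [0, 0, 0], -0.1], [[-0.15, -0.2, 0], [0, 0, 0], -0.1], [[-0.15, -0.2, 0], [0, 0, 0], -0.1], [[-0.15, -0.2, 0], [0, 0, 0], -0.1], [[0, 0, 0], [0, 0, 0], -0.1], [[0, 0, 0], [0, 0, 0], -0.1]]'

```text
time: 27.15
ee_pos: [0.4213, -0.2292, 0.2337]
eef_rot: [-1.027, 1.456, -1.457]
force: [1.4, 0.0, 0.1]
finger_gap: 0.552
```

Run:
```python
from h import *
st()
d=snap("side","s20");t=snap("top","t20")
m=MID-.0033*LAT+[0,0,.1493]
print("pred knob,flange,wall,nose side",proj(d,[m-.073*AX,m-.038*AX,m+.0665*AX]).round(1).tolist(),"top",proj(t,[m-.073*AX,m-.038*AX,m+.0665*AX]).round(1).tolist())
cv2.imwrite("pics/m11.png",cv2.convertScaleAbs(np.hstack([crop(d,275,150,100,120,5)[:600,:400],crop(t,280,195,80,120,5)[:600]]),alpha=1.5))
```

```text
t 27.15 along -261.0 lat 46.8 z 233.7 yaw 70.39 tilt [0.03 0.  ] F al 0.5 lat -1.3 z 0.1 T al -0.01 lat -0.10 z -0.03 gap 0.552
pred knob,flange,wall,nose side [[346.4, 207.6], [335.1, 214.4], [298.1, 236.7]] top [[345.1, 246.3], [331.4, 241.4], [290.6, 226.8]]
```

View pics/m11.png

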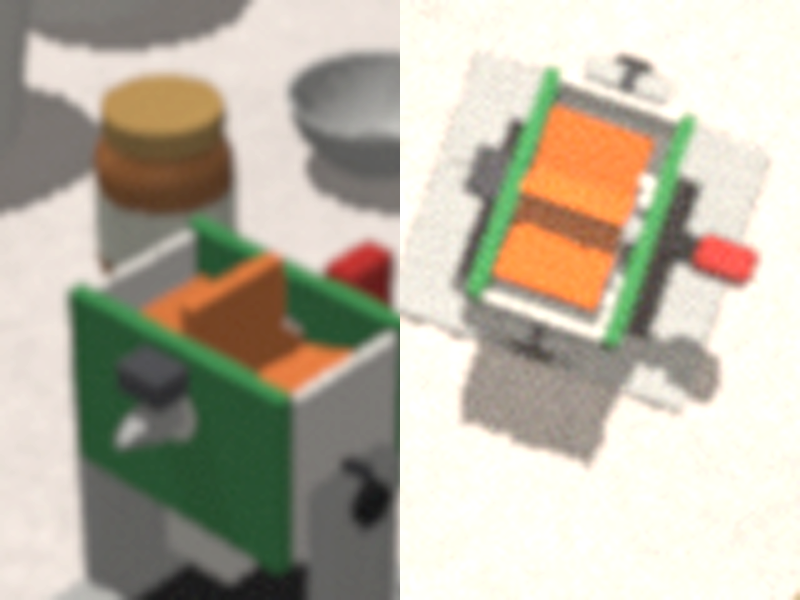

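The final view shows the knob at (345.2,246.4) in the top view, against a predicted (345.1,246.3). The nose is through the rear wall at about (299,238), against a predicted (298,237), and the gripper is well clear. I'll check the other objects quickly, then hand in.

Run:
```python
from h import *
from cell import robot
a,b=load("top0")["image"],load("t20")["image"]
for n,(x,y,w,h) in dict(hopper=(185,135,65,60),scoop=(275,145,80,35),jar=(400,160,35,35),bowl=(445,182,50,50),brush=(455,245,25,70),tin=(135,185,45,40),blue=(205,288,40,42),yellow=(355,310,50,42),rack=(392,225,20,50)).items():
    d=cv2.absdiff(cv2.GaussianBlur(a[y:y+h,x:x+w],(5,5),0),cv2.GaussianBlur(b[y:y+h,x:x+w],(5,5),0)).max(2); print(n,int((d>35).sum()))
print(robot.hand_in())
```

```text
hopper 0
scoop 0
jar 0
bowl 0
brush 1589
tin 0
blue 0
yellow 635
rack 148
the job is handed in; nothing more can be done
None
```

The dispenser is back together and handed in at about 27 s. The wheel is set in the feed box, and the shaft runs through the front bearing, the wheel and the rear bearing. It is past the spring catch with its flange against the front wall, and it has been let go.

**Insertion:** I felt the shaft in with sideways forces of about 1.5 N at most. The ball's load on the shaft rose and then fell, as it should when dropping into the notch. The flange stopped against the wall with 6.7 N of push, with the knob at -73.1 mm (home is -73).

**Last pictures:** The knob is within 1 px of where it should be. The nose shows beyond the rear wall, within about 2 px of its home position. The wheel has slid a few millimetres towards the rear wall along the shaft.

**What went wrong or disagreed:**
- **Hard press on the wheel:** the fingertips turned out to sit about 38 mm behind the reported tool point. My first grip closed above the wheel's vane. While measuring this, I sent two steps at once and the shut fingertips pressed on the vane with about 55 N for a moment. The wheel stayed in place, but this was more than intended. The judging limit is 40 N for the arm or gripper body, and I don't know whether fingertips count.
- **Setting the wheel down:** it touched the floor softly, but one step too many pressed it to about 17 N before I eased off.
- **Other things on the counter:** before-and-after pictures show no change for the hopper, scoop, jar, bowl, tin and blue wheel. The brush, yellow shaft and rack areas did differ. For the brush and yellow shaft I put this down to the arm standing in view, and for the rack to the shaft being gone, but I did not check them again. Nothing touched them.

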